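# Raise the spice shelf on its slotted rack and stand the fallen jars on it

## Task

Raise the spice shelf on its rack and put the fallen jars back. It sits low on the rack's feet: slide it along the keyhole slots in its floor until the stud heads are in the wide ends, lift it free, hook it into the upper slots of the two uprights and press it down until it is fully home and the roller catch has clicked in; then stand every fallen spice jar upright on the shelf, cap up. Leave the two mills where they are.

Things in the scene. Friction and masses are not known exactly. Their poses are not given: they have to be found in the camera images.
- rack: spice rack, fixed to the worktop: two upright steel channels 30 mm wide, 181 mm tall, centre lines at y = +110 and -110 mm, joined by a cross bar; feet 12 mm high, x from -90 to +50 mm. Origin on the worktop midway between the uprights in the plane of their front faces; z up, x to its back (away from the robot). Front faces: 4 mm plate, two upright slots each, one above the other, open behind
- slot_seat (a point): point of the rack midway between its two UPPER slots, in the front plane, at the height of their lower edges (125 mm above the worktop). These slots are 16 mm wide (y), centred at y = +110 and -110 mm, and reach up to 169 mm. The lower slots (45 to 89 mm) are spare, too low for the shelf. Axes as the rack
- spice_shelf: shelf of white sheet steel, 0.5 kg: tray 66 mm deep (x), 375 mm long (y), 4 mm floor; back panel at +x (back face x = 33 mm) with a wooden rail on top. Origin: centre of the underside; z up, +x to its back. Starts low on the rack's feet, origin at x -53, y about 0, z 12 mm in the rack's frame; hung home: x -33, y 0, z 65 mm, axes as the rack
- keyholes (a point): point of the shelf midway between the two keyholes in its floor (= its origin). Each foot of the rack has a headed stud (head 14 mm, top 9 mm above the foot) at rack x -53, y +110 and -110 mm, standing at the start in the narrow part of a keyhole (9 mm wide, along y). The wide part (20 x 20 mm) is centred 28 mm to the +y side of the stud's seat: slide the shelf 28 mm towards its -y, then lift
- jar_place (a point): middle of the shelf's five jar places, on the floor (shelf x 2, y 0, z 4 mm); the others lie at y = +-72 and +-144 mm. Each is 53 mm wide (y) between two wires across the shelf and 54 mm deep, from the panel to the front guard wire; all these wires have their tops 60 mm above the floor. Fingers must stay above the wires: grip jars by the cap (tips 62 mm or more above the base)
- rail_grip (a point): place to grip the shelf from above: the middle of its wooden rail, fingers closing along the shelf's x. The rail is 14 mm thick, 30 mm high, 375 mm long; its top is 11 mm above this point, its underside 19 mm below. Lies 143 mm above the shelf's underside, at shelf x = +26 mm. Fingertips reaching 19 mm below it meet nothing of the rack, low or home. Axes as the shelf
- hook_seat (a point): point midway between the shelf's two hook tabs, on the panel's back face, under the necks (shelf x 33, y 0, z 60 mm). Tabs 7 mm wide at y = +110 and -110 mm: neck 8 mm high, 12 mm long, with a leg down behind to 24 mm below this point. Enter the slots with this point 27 to 33 mm above slot_seat, go straight back till the panel meets the uprights, then down onto slot_seat
- catch (a joint): white sprung roller (16 mm dia, 24 mm wide) in the middle of the rack's cross bar, 120 mm above the worktop, just behind the front plane: m, 0 = out, 0.008 = pushed back. A 6 mm rib on the back of the panel (46 mm above the shelf's underside) must snap down past it: the hooked shelf rests on it about 15 mm above home, and 12 to 20 N straight down on the rail presses it past
- jar_a: round spice jar with a black screw cap, 41 mm in diameter, 105 mm tall; may be absent. At the start it lies on its side in front of or to the right of the rack, cap roughly towards the robot. Origin at the centre of its base, z axis along the jar towards the cap; straight sides, it can be gripped across anywhere
- jar_b: square spice jar with a white cap, 40 mm across, 101 mm tall; may be absent. At the start it lies on its side in front of or to the right of the rack, cap roughly towards the robot. Origin at the centre of its base, z axis along the jar towards the cap; straight sides, it can be gripped across anywhere
- jar_c: a second square spice jar with a white cap, 40 mm across, 101 mm tall; may be absent. At the start it lies on its side in front of or to the right of the rack, cap roughly towards the robot. Origin at the centre of its base, z axis along the jar towards the cap; straight sides, it can be gripped across anywhere
- jar_d: a second round spice jar with a black screw cap, 41 mm in diameter, 105 mm tall; may be absent. At the start it lies on its side in front of or to the right of the rack, cap roughly towards the robot. Origin at the centre of its base, z axis along the jar towards the cap; straight sides, it can be gripped across anywhere
- jar_e: a third square spice jar with a white cap, 40 mm across, 101 mm tall; may be absent. At the start it lies on its side in front of or to the right of the rack, cap roughly towards the robot. Origin at the centre of its base, z axis along the jar towards the cap; straight sides, it can be gripped across anywhere
- mill_dark: dark wooden pepper mill, 58 mm in diameter, 170 mm tall, standing at the back right (bystander; origin under its centre)
- mill_brown: brown wooden pepper mill, 58 mm in diameter, 170 mm tall, beside the other mill (bystander; origin under its centre)
Things that resemble listed ones, but are neither listed nor needed, are in the scene too. Leave any purple look-alike of the jar_a alone.

How it is judged:
On the way:
1. the shelf hangs by both hooks in the upper slots, fully down, and the roller catch has sprung back out (z of spice_shelf in the frame of rack between 0.061 and 0.069 m and x of spice_shelf in the frame of rack between -0.038 and -0.028 m and y of spice_shelf in the frame of rack between -0.008 and 0.008 m and angle between the y axis of spice_shelf and the y axis of rack, either way round below 0.06 rad and angle between spice_shelf's own z axis and vertical below 0.08 rad and value of joint catch below 0.0015 m), for 0.3 s.
At the end, for the whole second after the job is handed in: The shelf hangs in the upper slots (origin within 4 mm of its seated height, 5 mm in x and 8 mm in y, level within 0.08 rad), roller catch out (under 1.5 mm), and every jar that is present stands on the shelf's floor inside its rim, cap up within 0.15 rad, at rest (all of step 1 and linear speed of spice_shelf below 0.02 m/s and z of jar_a in the frame of spice_shelf between -0.003 and 0.014 m and x of jar_a in the frame of spice_shelf between -0.033 and 0.033 m and y of jar_a in the frame of spice_shelf between -0.187 and 0.187 m and angle between each of jar_a, jar_b, jar_c, jar_d, jar_e's own z axis and vertical below 0.15 rad and linear speed of each of jar_a, jar_b, jar_c, jar_d, jar_e below 0.03 m/s and z of jar_b in the frame of spice_shelf between -0.003 and 0.014 m and x of jar_b in the frame of spice_shelf between -0.033 and 0.033 m and y of jar_b in the frame of spice_shelf between -0.187 and 0.187 m and z of jar_c in the frame of spice_shelf between -0.003 and 0.014 m and x of jar_c in the frame of spice_shelf between -0.033 and 0.033 m and y of jar_c in the frame of spice_shelf between -0.187 and 0.187 m and z of jar_d in the frame of spice_shelf between -0.003 and 0.014 m and x of jar_d in the frame of spice_shelf between -0.033 and 0.033 m and y of jar_d in the frame of spice_shelf between -0.187 and 0.187 m and z of jar_e in the frame of spice_shelf between -0.003 and 0.014 m and x of jar_e in the frame of spice_shelf between -0.033 and 0.033 m and y of jar_e in the frame of spice_shelf between -0.187 and 0.187 m); the robot touches nothing.
It fails at once if a pepper mill is pushed more than 4 cm away (distance of any of mill_dark, mill_brown from where it was at the start of the episode above 0.04 m).
Of jar_a, jar_b, jar_c, jar_d, jar_e only 3 to 5 are there at a start; the rules pass over those that are not, and their reading is None.
At some moment in a run one of jar_b, jar_c, jar_e may be knocked a few centimetres aside while the robot is not near it.
It also fails if it takes over 210 s, if anything falls off the work surface, if the arm or the gripper's body presses on something with over 40 N, if the wrist force passes 120 N, or if a joint passes its speed limit or range.

## Robot

A 7-joint arm with a two-finger parallel gripper is mounted at the origin on a cart in front of the work surface, level with it; the furniture and walls round the work are solid. World frame = base frame: x ahead of the robot, y to its left, z up, the work surface at z = 0. Lengths are in m, angles in rad, forces in N, time in s.
With the tool pointing down it reaches from about 0.4 to 0.875 m from the base axis. Payload 19.3 kg.
Tool frame: the origin (TCP) lies at the very end of the fingers, on their centre line; the grasp point (between the pads) lies 19 mm behind it; x points along the fingers, y is the direction in which the jaws open and shut, and the axes are right-handed (so a half turn about x gives the same grasp; the last joint's range is limited). The gripper opens to 85 mm and grips with 20 to 120 N. Pads are 22 mm wide; open, the fingers measure 114 mm over their backs; the gripper's body (76 mm by 85 mm) begins 54 mm behind the grasp point. The pads swing forward as they close: fully open they stand 13 mm farther back than shut.
Start: joints at [-1.227, 0.521, -0.036, 1.599, 0.021, 1.021, -0.113], TCP at [0.251, 0.572, 0.231] pointing down, gripper open.
Joint ranges: [-2.91, 2.91], [-0.3, 2.13], [-1.5, 1.42], [0.17, 2.43], [-1.26, 4.41], [0.16, 1.93], [-2.52, 2.52]. Speed limits (rad/s): [1.89, 1.89, 2.39, 2.39, 3.01, 3.01, 3.01].

## Interface

Orientations are given as a unit quaternion [x, y, z, w].
In Python, from plant import ctrl gives the robot as it stands.
- The arm moves only by the tool move_arm, never from a script. Its argument "moves" is a list that holds one entry, the list of rows, each a list of 5 numbers: the shift along the tool's x, y, z in m, then the turn about the tool's x in degrees, then the opening in per cent of the stroke, from 0 (shut) to 100 (fully open). In form: [[[tx, ty, tz, spin, fingers], ...]]. A call has 1 to 20 rows; each row shifts and turns the pose as measured when the row begins, along the tool's axes as they then stand; what a row does not reach is not made up. A row lasts 1/10 s, in which the tool goes at most 50 mm and 8.59 degrees, less where a joint would pass 70% of its speed; a pose out of reach is approached as far as the arm can. A call with a gripper value outside its range is refused whole. The fingers move at their own pace and stop on an object; "grip_force" is the grip in N (left out, the last holds). Time passes only in rows, so rows that do not move let the fingers close. It gives the time, the measured TCP pose, the force and the opening at its end, in the units of the state.
- ctrl.read_state(): the state, without advancing time (a new reading comes with each control period).
- ctrl.grab_frame(name): name is "scene" or "top"; returns (picture, depth): 400x640x3 uint8, blue, green, red; 400x640 float32, m along the optical axis (not along the pixel's ray), 0 where there is no reading.
- ctrl.get_calibration(name): a dict with "K" (3x3 intrinsics, pixels), "view" (4x4, takes a point from world to camera coordinates). Camera axes: x right, y down, z forward; pixel columns grow to the right and rows downward; lengths in m; the calibration is good to about 2 mm. A picture is of the moment at which its call begins. get_calibration takes no time and is no camera call.
- ctrl.finish_job(): hands the job in, once; it reports no verdict.
The state is a dict: "time_s": time; "joints": joint angles; "joint_vel": joint speeds; "effort": joint torques, N m; "tcp_pos": TCP position; "ee_rot": TCP orientation; "contact_force": force on the tool from outside, world axes, zero at the start; "ft_torque": the same for the moment, N m; "finger_gap": finger opening in m.
Only numpy, scipy, OpenCV 4.12 (cv2) and the standard library are available. Lean on these libraries where they do the work, as an engineer would, in place of code of your own. Each camera call takes 0.05 s, during which the arm holds its last target.

## Working session

There is one attempt and no reset: what is moved stays moved. The work goes in short steps, Python scripts to look and compute and a tool call to move; the robot and the scene stay as the last step left them, time stands still between calls to the robot, and variables do not carry over. Pictures are saved under pics/ and viewed, and the job is handed in when it is done.

Besides the shell and the picture viewer there is one more tool, called after "Call:" as name([rows], argument=value, ...), one row to a line, values as JSON. move_arm: Moves the arm, as the interface text tells. Its arguments: {"type":"object","properties":{"moves":{"type":"array"},"grip_force":{"type":"number"}},"required":["moves"]}

```bash
ls; mkdir -p pics
python3 - <<'E'
from plant import ctrl
import cv2, numpy as np
s=ctrl.read_state()
for k,v in s.items(): print(k,np.round(v,4))
for n in("scene","top"):
    p,d=ctrl.grab_frame(n); cv2.imwrite(f"pics/{n}0.png",p); np.save(f"pics/{n}0.npy",d)
    c=ctrl.get_calibration(n); print(n,np.round(c["K"],1).tolist(),np.round(c["view"],3).tolist())
E
```

```text
pics
time_s 0.0
joints [-1.2272  0.522  -0.0363  1.6     0.0212  1.0211 -0.1128]
joint_vel [-0.0003 -0.001  -0.0024 -0.0008 -0.0003  0.0002  0.0002]
effort [-3.30000e-03 -9.27083e+01  1.97810e+00 -3.69956e+01  1.77000e-02
  7.80000e-03 -0.00000e+00]
tcp_pos [0.2512 0.5719 0.2307]
ee_rot [ 0.1449  0.6921 -0.1457  0.692 ]
contact_force [-0.0722  1.1271 -0.9167]
ft_torque [ 0.0196 -0.0076 -0.0326]
finger_gap 0.0856
scene [[389.4, 0.0, 319.5], [0.0, 389.4, 208.4], [0.0, 0.0, 1.0]] [[0.68, -0.733, -0.0, -0.521], [-0.518, -0.48, -0.708, 0.275], [0.519, 0.482, -0.706, 0.855], [0.0, 0.0, 0.0, 1.0]]
top [[386.7, 0.0, 314.0], [0.0, 386.7, 200.8], [0.0, 0.0, 1.0]] [[-0.009, -0.999, -0.031, -0.161], [-0.995, 0.012, -0.097, 0.564], [0.097, 0.03, -0.995, 1.073], [0.0, 0.0, 0.0, 1.0]]
```

View pics/scene0.png

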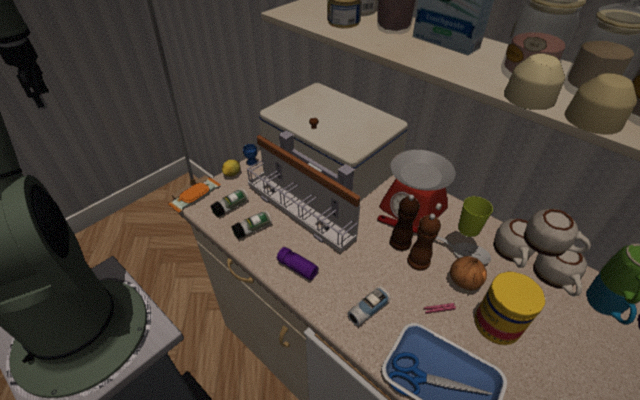

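View pics/top0.png

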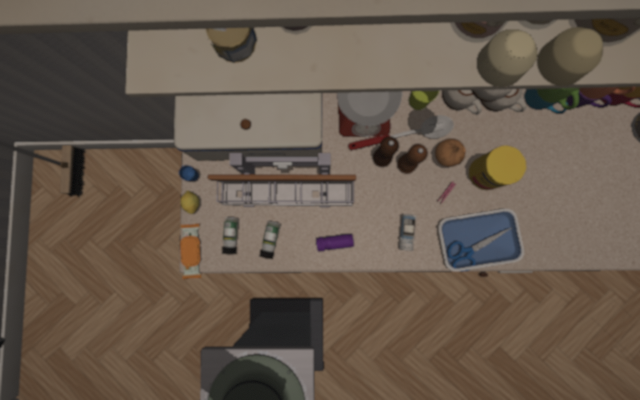

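Candidates in the top picture: two black-capped jars at (230,235) and (269,240), a purple one at (335,242), which is the look-alike to leave alone, and a white or grey object at (407,231). I'll enlarge these.

Run:
```python
import cv2, numpy as np
a=cv2.imread("pics/top0.png"); b=cv2.imread("pics/scene0.png")
g=lambda i:np.clip((i/255.)**0.6*255,0,255).astype(np.uint8)
cv2.imwrite("pics/c1.png",g(cv2.resize(a[140:280,175:440],None,fx=3,fy=3,interpolation=cv2.INTER_CUBIC)))
cv2.imwrite("pics/c2.png",g(cv2.resize(b[120:340,190:410],None,fx=2.7,fy=2.7,interpolation=cv2.INTER_CUBIC)))
```

```text
(no output)
```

View pics/c1.png

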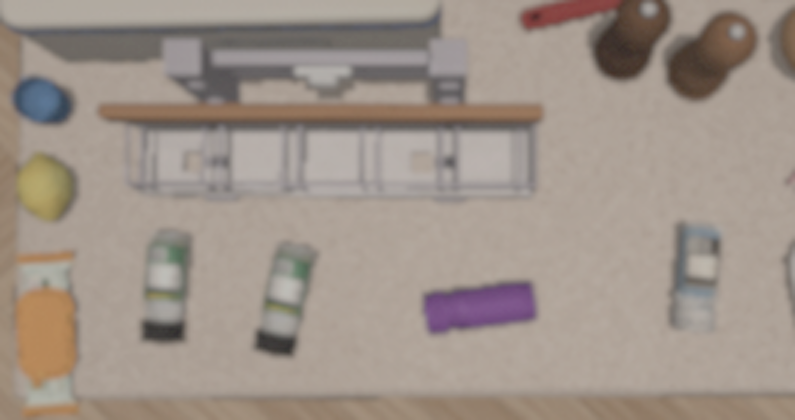

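View pics/c2.png

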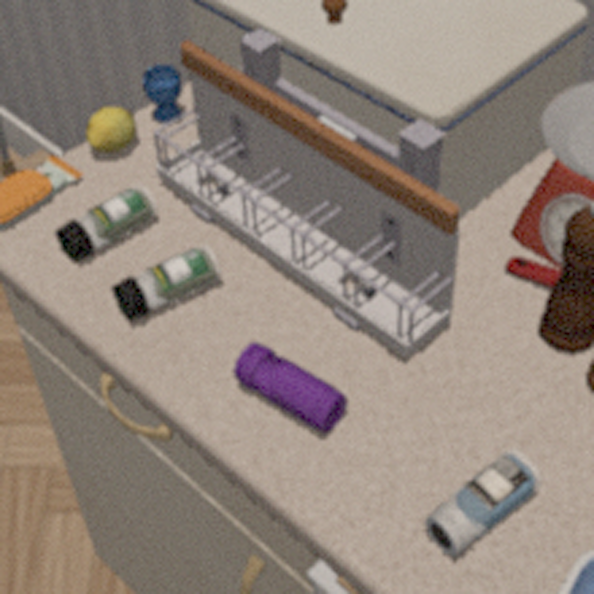

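There are three jars: round black-capped ones at (230,235) and (269,240), and a square one at (407,231) with a white cap facing the robot. The purple jar stays. Next I'll measure the poses from depth.

```bash
cat > h.py <<'E'
import cv2, numpy as np
from plant import ctrl
def grab(n,tag):
    p,d=ctrl.grab_frame(n); cv2.imwrite(f"pics/{n}{tag}.png",p); np.save(f"pics/{n}{tag}.npy",d); return p,d
def cloud(n,d):
    c=ctrl.get_calibration(n);K=np.array(c["K"]);V=np.array(c["view"])
    v,u=np.mgrid[:400,:640]
    P=np.stack([(u-K[0,2])*d/K[0,0],(v-K[1,2])*d/K[1,1],d],-1)
    W=(P-V[:3,3])@V[:3,:3]; W[d<=0]=np.nan
    return W
def proj(n,X):
    c=ctrl.get_calibration(n);K=np.array(c["K"]);V=np.array(c["view"])
    q=K@(V[:3,:3]@np.array(X,float)+V[:3,3]);return q[:2]/q[2]
def rayz(n,u,v,z):
    c=ctrl.get_calibration(n);K=np.array(c["K"]);V=np.array(c["view"])
    o=-V[:3,:3].T@V[:3,3];r=V[:3,:3].T@np.linalg.inv(K)@np.array([u,v,1.])
    return o+r*(z-o[2])/r[2]
def crop(n,tag,r0,r1,c0,c1,f,out,gam=.6):
    a=cv2.imread(f"pics/{n}{tag}.png")[r0:r1,c0:c1]
    a=cv2.resize(a,None,fx=f,fy=f,interpolation=cv2.INTER_CUBIC)
    cv2.imwrite(out,np.clip((a/255.)**gam*255,0,255).astype(np.uint8))
E
python3 - <<'E'
from h import *
p=cv2.imread("pics/top0.png");d=np.load("pics/top0.npy");W=cloud("top",d)
hsv=cv2.cvtColor(p,cv2.COLOR_BGR2HSV)
print("table z",np.nanmedian(W[255:268,300:390,2]), "purple hsv",hsv[242,335],"rail",hsv[178,280])
# rail
for nm,(r0,r1,c0,c1,z0,z1) in dict(rail=(170,184,200,360,.155,.18),upL=(148,168,225,248,.165,.2),upR=(148,170,310,335,.165,.2),j1=(212,258,218,242,.02,.06),j2=(216,262,256,284,.02,.06),j3=(208,254,394,420,.02,.06),pur=(230,254,312,358,.02,.06),m1=(132,168,370,402,.1,.2),m2=(140,176,395,430,.1,.2)).items():
    S=W[r0:r1,c0:c1]; m=(S[...,2]>z0)&(S[...,2]<z1)
    if nm=='rail': m&=(hsv[r0:r1,c0:c1,1]>90)
    Q=S[m]; 
    if len(Q)<5: print(nm,len(Q));continue
    q=Q[:,:2]; mu=q.mean(0); U,s,Vt=np.linalg.svd(q-mu,full_matrices=False); t=(q-mu)@Vt[0]; w=(q-mu)@Vt[1]
    print(nm,len(Q),"mean",mu.round(4),"z",np.percentile(Q[:,2],[10,50,90]).round(4),"dir",Vt[0].round(4),"len",np.ptp(t).round(4),"wid",np.ptp(w).round(4),"mid",(mu+Vt[0]*(t.max()+t.min())/2).round(4), "min",q.min(0).round(4),"max",q.max(0).round(4))
E
```

```text
table z 0.00023709319938907856 purple hsv [142 134  93] rail [ 12 138  96]
rail 741 mean [ 0.6095 -0.0906] z [0.1622 0.1655 0.1677] dir [0.0155 0.9999] len 0.3687 wid 0.0128 mid [ 0.6095 -0.0897] min [ 0.6019 -0.2741] max [0.6186 0.0947]
upL 195 mean [0.6563 0.0198] z [0.1681 0.1822 0.1848] dir [-0.9204 -0.3909] len 0.0599 wid 0.0503 mid [0.665  0.0235] min [ 0.6396 -0.0014] max [0.6854 0.052 ]
upR 156 mean [ 0.6498 -0.1988] z [0.1794 0.1826 0.1849] dir [-1.      0.0094] len 0.0292 wid 0.0272 mid [ 0.651  -0.1988] min [ 0.6365 -0.2125] max [ 0.6657 -0.185 ]
j1 520 mean [0.4677 0.0685] z [0.0288 0.0372 0.0418] dir [-0.9969  0.0783] len 0.1036 wid 0.041 mid [0.4678 0.0685] min [0.4172 0.0488] max [0.519  0.0939]
j2 521 mean [ 0.4551 -0.0437] z [0.0289 0.0376 0.0415] dir [-0.9756  0.2195] len 0.1044 wid 0.0402 mid [ 0.4547 -0.0436] min [ 0.4025 -0.0705] max [ 0.5091 -0.0145]
j3 516 mean [ 0.4729 -0.4265] z [0.0307 0.038  0.0414] dir [-0.9925  0.1226] len 0.1004 wid 0.0397 mid [ 0.4729 -0.4265] min [ 0.4217 -0.4521] max [ 0.5216 -0.4039]
pur 532 mean [ 0.4466 -0.2252] z [0.0294 0.0377 0.0419] dir [-0.1066  0.9943] len 0.1047 wid 0.0406 mid [ 0.4465 -0.225 ] min [ 0.4208 -0.2781] max [ 0.4703 -0.1721]
m1 333 mean [ 0.6874 -0.3628] z [0.1332 0.1518 0.1593] dir [-0.5822 -0.813 ] len 0.0489 wid 0.049 mid [ 0.6878 -0.3623] min [ 0.6678 -0.3896] max [ 0.7147 -0.3412]
m2 402 mean [ 0.6702 -0.426 ] z [0.1336 0.1513 0.1595] dir [-0.3755 -0.9268] len 0.091 wid 0.0491 mid [ 0.6746 -0.4151] min [ 0.6467 -0.4587] max [ 0.7032 -0.3759]
```

Run:
```python
from h import *
d=np.load("pics/top0.npy");W=cloud("top",d)
p=cv2.imread("pics/top0.png");hsv=cv2.cvtColor(p,cv2.COLOR_BGR2HSV)
for nm,c0,c1 in(("L",225,250),("R",308,336)):
    S=W[146:172,c0:c1];m=(S[...,2]>.176)&(S[...,2]<.19);q=S[m];print(nm,len(q),q.min(0).round(4),q.max(0).round(4),q.mean(0).round(4))
print("roller/crossbar rows"); 
S=W[150:176,270:296]; m=(S[...,2]>.08)&(S[...,2]<.16);q=S[m];print(q.min(0).round(3),q.max(0).round(3))
ds=np.load("pics/scene0.npy");Ws=cloud("scene",ds)
ps=cv2.imread("pics/scene0.png");hs=cv2.cvtColor(ps,cv2.COLOR_BGR2HSV)
m=(Ws[...,2]>.155)&(Ws[...,2]<.175)&(hs[...,1]>100)&(abs(Ws[...,0]-.61)<.03)&(abs(Ws[...,1]+.09)<.22)
q=Ws[m];print("scene rail",len(q),q.mean(0),q.min(0),q.max(0),np.polyfit(q[:,1],q[:,0],1))
m=(Ws[...,2]>.176)&(Ws[...,2]<.19)&(abs(Ws[...,0]-.655)<.04)
for a,b in((-.02,.06),(-.24,-.16)):
    q=Ws[m&(Ws[...,1]>a)&(Ws[...,1]<b)];print("scene up",len(q),q.min(0).round(4),q.max(0).round(4),q.mean(0).round(4))
# pixels of rail edge by ray
m=((hsv[...,1]>80)&(hsv[...,0]<25)).astype(np.uint8); m[:170]=0;m[186:]=0;m[:,:200]=0;m[:,362:]=0
ys,xs=np.nonzero(m);print("rail px",xs.min(),xs.max(),ys.min(),ys.max())
for u in(xs.min()-.5,xs.max()+.5): print(rayz("top",u,178,.166).round(4))
from scipy.spatial.transform import Rotation as R
s=ctrl.read_state();print(s["tcp_pos"],R.from_quat(s["ee_rot"]).as_matrix().round(3),s["time_s"])
```

```text
L 159 [ 0.6399 -0.0112  0.1763] [0.6878 0.0492 0.1871] [0.6551 0.0197 0.1826]
R 144 [ 0.6365 -0.2125  0.1783] [ 0.6657 -0.1852  0.1869] [ 0.6509 -0.1988  0.1829]
roller/crossbar rows
[ 0.639 -0.122  0.08 ] [ 0.689 -0.052  0.138]
scene rail 731 [ 0.6076827  -0.10741614  0.16324177] [ 0.59839306 -0.27566621  0.15504523] [0.62021286 0.09800543 0.16917716] [0.01724562 0.60953515]
scene up 123 [ 0.6386 -0.0194  0.176 ] [0.695  0.057  0.1849] [0.6604 0.02   0.1808]
scene up 131 [ 0.6347 -0.2117  0.176 ] [ 0.6938 -0.1614  0.1856] [ 0.6513 -0.1962  0.1817]
rail px 208 355 174 180
[0.6093 0.0951 0.166 ]
[ 0.6041 -0.275   0.166 ]
[0.25122084 0.57198505 0.23081468] [[-0.     0.402  0.916]
 [-0.001  0.916 -0.402]
 [-1.    -0.001  0.   ]] 0.1
```

The rack origin is at about (0.637, -0.090) with yaw -0.016. Two views agree on the rail middle at (0.6095, -0.090), top z 0.166, and its offset from the rack matches the description. I'll turn the tool first and then travel.

Call:
move_arm([
  [[-0.01,0,0,8.4,100],[-0.01,0,0,8.4,100],[-0.01,0,0,8.4,100],[0,0,0,8.4,100],[0,0,0,8.4,100],[0,0,0,8.4,100],[0,0,0,8.4,100],[0,0,0,8.4,100]],
])

```text
time_s: 0.9
tcp_pos: [0.2509, 0.5705, 0.2593]
ee_rot: [-0.508, -0.488, 0.513, -0.49]
contact_force: [-0.6, 0.1, -0.3]
finger_gap: 0.0854
```

```bash
cat >> h.py <<'E'
from scipy.spatial.transform import Rotation as R
def go(target,yaw=None):
    """print total tool-frame shift (tool axes now) and spin to reach world TCP target / tool-y yaw deg"""
    s=ctrl.read_state();M=R.from_quat(s["ee_rot"]).as_matrix();p=np.array(s["tcp_pos"])
    y=np.degrees(np.arctan2(M[1,1],M[0,1]))
    print("t",round(s["time_s"],2),"tcp",p.round(4),"yaw_y",round(y,2),"down",M[:,0].round(3),"gap",round(s["finger_gap"],4),"F",np.round(s["contact_force"],1),"j",np.round(s["joints"],2))
    print("shift",(M.T@(np.array(target)-p)).round(4), "spin",None if yaw is None else round((-(yaw-y)+90)%180-90,2))
E
python3 -c "
from h import *
go([.6095,-.09,.28],-.9)
d=np.load('pics/top0.npy');W=cloud('top',d)
print(W[[86,70,60,130],[200,200,250,250]].round(3))"
```

```text
t 0.9 tcp [0.2509 0.5705 0.2593] yaw_y -2.45 down [-0.003 -0.006 -1.   ] gap 0.0854 F [-0.6  0.1 -0.3] j [-1.42  0.51  0.25  1.58 -0.14  1.08 -1.17]
shift [-0.0178  0.3864  0.6447] spin -1.55
[[ 0.729  0.022  0.455]
 [ 0.76   0.023  0.453]
 [ 0.777 -0.067  0.453]
 [ 0.727 -0.014  0.18 ]]
```

Call:
move_arm([
  [[-0.001,0.019,0.032,0,100],[-0.001,0.019,0.032,0,100],[-0.001,0.019,0.032,0,100],[-0.001,0.019,0.032,0,100],[-0.001,0.019,0.032,0,100],[-0.001,0.019,0.032,0,100],[-0.001,0.019,0.032,0,100],[-0.001,0.019,0.032,0,100],[-0.001,0.019,0.032,0,100],[-0.001,0.019,0.032,0,100],[-0.001,0.019,0.032,0,100],[-0.001,0.019,0.032,0,100],[-0.001,0.019,0.032,0,100],[-0.001,0.019,0.032,0,100],[-0.001,0.019,0.032,0,100],[-0.001,0.019,0.032,0,100],[-0.001,0.019,0.032,0,100],[-0.001,0.019,0.032,0,100],[-0.001,0.019,0.032,-1.5,100],[0,0,0,0,50]],
])

```text
time_s: 2.9
tcp_pos: [0.5905, -0.0797, 0.278]
ee_rot: [-0.499, -0.495, 0.509, -0.496]
contact_force: [-1.0, -0.3, -0.8]
finger_gap: 0.0733
```

```bash
python3 -c "
from h import *
go([.6095,-.09,.2],-.9)"
```

```text
t 2.9 tcp [ 0.5905 -0.0797  0.278 ] yaw_y -0.97 down [-0.008 -0.011 -1.   ] gap 0.0733 F [-1.  -0.3 -0.8] j [-0.3   0.47  0.47  1.64 -0.22  1.1   0.22]
shift [0.0779 0.0198 0.0092] spin -0.07
```

Call:
move_arm([
  [[0.01,0.01,0.005,0,50],[0.014,0.01,0.005,0,50],[0.03,0,0,0,50],[0.025,0,0,0,50],[0.025,0,0,0,50],[0.02,0,0,0,50],[0.01,0,0,0,50],[0,0,0,0,50],[0,0,0,0,50]],
])

```text
time_s: 3.8
tcp_pos: [0.6089, -0.0907, 0.1379]
ee_rot: [-0.499, -0.496, 0.51, -0.495]
contact_force: [0.9, -0.3, 1.4]
finger_gap: 0.0427
```

```bash
python3 -c "
from h import *
go([.6095,-.09,.137],-.9)
grab('top',1);grab('scene',1)
crop('scene',1,60,320,180,440,2.3,'pics/c3.png')"
```

```text
t 3.8 tcp [ 0.6089 -0.0907  0.1379] yaw_y -1.03 down [-0.011 -0.01  -1.   ] gap 0.0427 F [ 0.9 -0.3  1.4] j [-0.22  0.66  0.4   1.71 -0.31  0.84  0.3 ]
shift [ 0.0009  0.0005 -0.0008] spin -0.13
```

View pics/c3.png

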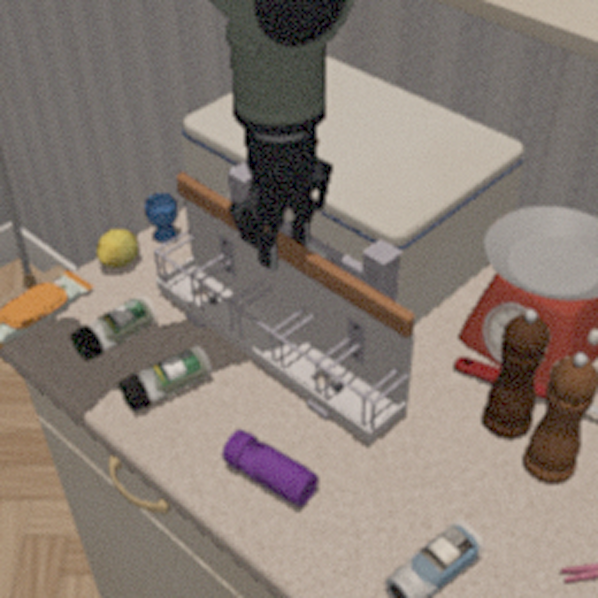

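The crop shows the fingers straddling the rail's middle, at about (275,235). I'll close.

Call:
move_arm([
  [[0,0,0,0,5],[0,0,0,0,5],[0,0,0,0,5],[0,0,0,0,5],[0,0,0,0,5],[0,0,0,0,5]],
], grip_force=90)

```text
time_s: 4.5
tcp_pos: [0.6099, -0.0906, 0.1401]
ee_rot: [-0.5, -0.495, 0.509, -0.496]
contact_force: [0.4, 0.2, -3.9]
finger_gap: 0.0122
```

```bash
python3 -c "
from h import *
go([.6095,-.119,.137],-.9)"
```

```text
t 4.5 tcp [ 0.6099 -0.0906  0.1401] yaw_y -1.02 down [-0.007 -0.01  -1.   ] gap 0.0122 F [ 0.4  0.2 -3.9] j [-0.22  0.66  0.4   1.71 -0.31  0.84  0.3 ]
shift [0.0034 0.0001 0.0283] spin -0.12
```

Call:
move_arm([
  [[0.001,0,0.005,0,5],[0,0,0.005,0,5],[0,0,0.005,0,5],[0,0,0.005,0,5],[0,0,0.004,0,5],[0,0,0.003,0,5],[0,0,0,0,5]],
])

```text
time_s: 5.2
tcp_pos: [0.6098, -0.1187, 0.1397]
ee_rot: [-0.501, -0.495, 0.508, -0.496]
contact_force: [-0.4, -0.0, -3.2]
finger_gap: 0.0125
```

```bash
python3 -c "
from h import *
go([.6095,-.1185,.14],-.9)
p,d=grab('top',2);W=cloud('top',d);hsv=cv2.cvtColor(p,cv2.COLOR_BGR2HSV)
m=(hsv[...,1]>80)&(hsv[...,0]<25)&(abs(W[...,2]-.166)<.012)&(abs(W[...,0]-.61)<.03)&(abs(W[...,1]+.12)<.25)
ys,xs=np.nonzero(m);print(xs.min(),xs.max());q=W[m];print(q.min(0),q.max(0),np.polyfit(q[:,1],q[:,0],1))"
```

```text
t 5.2 tcp [ 0.6098 -0.1187  0.1397] yaw_y -0.98 down [-0.007 -0.008 -1.   ] gap 0.0125 F [-0.4 -0.  -3.2] j [-0.17  0.66  0.4   1.7  -0.31  0.85  0.34]
shift [-0.0003 -0.0003 -0.0002] spin -0.08
302 367
[ 0.59950322 -0.30347808  0.15413177] [ 0.61351543 -0.14152952  0.16997653] [0.01188668 0.60890432]
```

Call:
move_arm([
  [[-0.004,0,0,0,5],[-0.004,0,0,0,5],[-0.006,0,0,0,5],[-0.006,0,0,0,5],[-0.01,0,0,0,5],[-0.01,0,0,0,5],[-0.01,0,0,0,5],[-0.01,0,0,0,5],[-0.01,0,0,0,5],[-0.008,0,0,0,5],[-0.004,0,0,0,5],[0,0,0,0,5]],
])

```text
time_s: 6.45
tcp_pos: [0.6106, -0.1173, 0.2302]
ee_rot: [-0.501, -0.495, 0.507, -0.496]
contact_force: [-0.1, -0.2, -4.4]
finger_gap: 0.0124
```

```bash
python3 -c "
from h import *
go([.61,-.09,.2215],-.9)
grab('top',3);grab('scene',3)
crop('scene',3,60,320,180,440,2.3,'pics/c4.png')"
```

```text
t 6.45 tcp [ 0.6106 -0.1173  0.2302] yaw_y -0.94 down [-0.006 -0.008 -1.   ] gap 0.0124 F [-0.1 -0.2 -4.4] j [-0.2   0.56  0.45  1.62 -0.26  1.02  0.3 ]
shift [ 0.0085 -0.001  -0.0274] spin -0.04
```

View pics/c4.png

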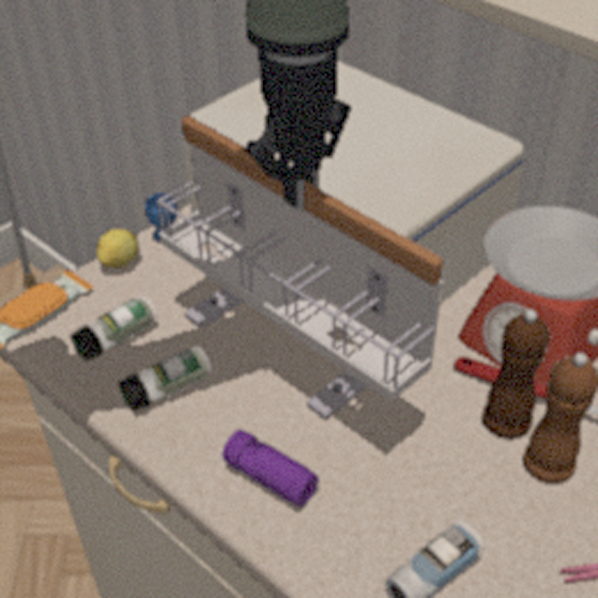

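The shelf hangs free and level in the grip, with the feet and studs bare below it at about (210,305) and (335,395). Next it goes back to y≈0 and to insertion height.

Call:
move_arm([
  [[0.002,0,-0.009,0,5],[0.003,0,-0.009,0,5],[0.003,0,-0.0085,0,5],[0,0,0,0,5],[0,0,0,0,5]],
])

```text
time_s: 7.05
tcp_pos: [0.61, -0.0871, 0.2186]
ee_rot: [-0.5, -0.497, 0.508, -0.496]
contact_force: [-0.5, -0.0, -4.0]
finger_gap: 0.0123
```

```bash
cat > rail.py <<'E'
from h import *
import sys
tag=sys.argv[1]; z0=float(sys.argv[2])
go([.61,-.0906,.2215],-.9)
for n in("top","scene"):
    p,d=grab(n,tag);W=cloud(n,d);hsv=cv2.cvtColor(p,cv2.COLOR_BGR2HSV)
    m=(hsv[...,1]>70)&(hsv[...,0]<25)&(abs(W[...,2]-z0)<.04)&(abs(W[...,0]-.615)<.05)&(abs(W[...,1]+.09)<.25)
    q=W[m]
    for a,b in((-.4,-.2),(-.06+.04,.2)):
        s=q[(q[:,1]>a)&(q[:,1]<b)]
        if len(s)>5: print(n,len(s),"y",s[:,1].min().round(4),s[:,1].max().round(4),"x",s[:,0].mean().round(4),"ztop",np.percentile(s[:,2],[50,90,97]).round(4))
    print(n,"slope",np.polyfit(q[:,1],q[:,0],1).round(4))
    W0=np.load(f"pics/{n}0.npy")
E
python3 rail.py 4 .249
```

```text
t 7.05 tcp [ 0.61   -0.0871  0.2186] yaw_y -0.87 down [-0.009 -0.007 -1.   ] gap 0.0123 F [-0.5 -0.  -4. ] j [-0.25  0.56  0.44  1.65 -0.26  1.    0.26]
shift [-0.0028  0.      0.0035] spin 0.03
top 245 y -0.2727 -0.2019 x 0.6058 ztop [0.2438 0.2463 0.2472]
top slope [0.0108 0.6084]
scene 345 y -0.2726 -0.2001 x 0.6031 ztop [0.2364 0.2446 0.2454]
scene 343 y -0.0198 0.1021 x 0.6066 ztop [0.2371 0.2456 0.2464]
scene slope [0.0124 0.6062]
```

Call:
move_arm([
  [[-0.003,0,0.002,0,5],[-0.0015,0,0.0015,0,5],[0,0,0,0,5],[0,0,0,0,5]],
])

```text
time_s: 7.55
tcp_pos: [0.6101, -0.0925, 0.2243]
ee_rot: [-0.5, -0.496, 0.508, -0.496]
contact_force: [0.3, 0.1, -4.1]
finger_gap: 0.0122
```

```bash
python3 rail.py 5 .249; python3 -c "
from h import *
crop('scene',5,60,260,220,420,3,'pics/c5.png')"
```

```text
t 7.55 tcp [ 0.6101 -0.0925  0.2243] yaw_y -0.98 down [-0.008 -0.008 -1.   ] gap 0.0122 F [ 0.3  0.1 -4.1] j [-0.24  0.56  0.44  1.64 -0.26  1.01  0.26]
shift [ 0.0027 -0.0001 -0.0019] spin -0.08
top 233 y -0.2768 -0.2019 x 0.6056 ztop [0.2495 0.2516 0.2523]
top slope [0.0125 0.6086]
scene 376 y -0.2772 -0.2002 x 0.6029 ztop [0.2425 0.2502 0.2514]
scene 337 y -0.0192 0.0963 x 0.607 ztop [0.2426 0.251  0.2517]
scene slope [0.0138 0.6061]
```

View pics/c5.png

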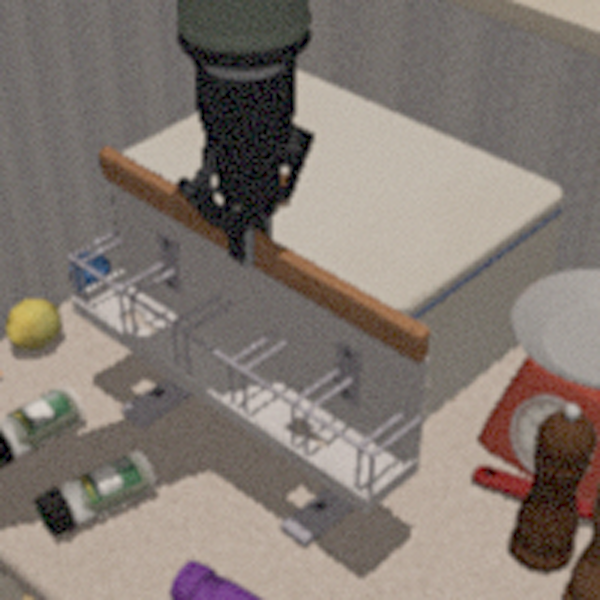

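Call:
move_arm([
  [[0,0.002,-0.0015,0,5],[0,0.004,0,0,5],[0,0.004,0,0,5],[0,0.004,0,0,5],[0,0.003,0,0,5],[0,0,0,0,5]],
])

```text
time_s: 8.25
tcp_pos: [0.6289, -0.0907, 0.2237]
ee_rot: [-0.5, -0.496, 0.508, -0.496]
contact_force: [-0.5, -0.1, -4.9]
finger_gap: 0.0128
```

```bash
python3 rail.py 6 .249
```

```text
t 8.25 tcp [ 0.6289 -0.0907  0.2237] yaw_y -0.94 down [-0.009 -0.008 -1.   ] gap 0.0128 F [-0.5 -0.1 -4.9] j [-0.24  0.59  0.44  1.59 -0.27  1.03  0.26]
shift [ 0.0023 -0.0189  0.0002] spin -0.04
top 229 y -0.2749 -0.2021 x 0.6242 ztop [0.2488 0.2511 0.2521]
top slope [0.0116 0.6271]
scene 362 y -0.2757 -0.2004 x 0.6215 ztop [0.2413 0.2497 0.2507]
scene 348 y -0.0199 0.099 x 0.6256 ztop [0.2422 0.2504 0.2512]
scene slope [0.0138 0.6244]
```

Call:
move_arm([
  [[0,0.0015,0,0,5],[0,0.001,0,0,5],[0,0,0,0,5]],
])

```text
time_s: 8.65
tcp_pos: [0.631, -0.0909, 0.2238]
ee_rot: [-0.5, -0.496, 0.508, -0.495]
contact_force: [0.7, -0.4, -3.7]
finger_gap: 0.0121
```

```bash
python3 -c "
from h import *
go([.63,-.0906,.2],-.9)"
```

```text
t 8.65 tcp [ 0.631  -0.0909  0.2238] yaw_y -0.96 down [-0.009 -0.008 -1.   ] gap 0.0121 F [ 0.7 -0.4 -3.7] j [-0.24  0.59  0.44  1.58 -0.27  1.04  0.26]
shift [ 0.0238 -0.0008 -0.0005] spin -0.06
```

Call:
move_arm([
  [[0,0.002,0,0,5],[0,0.001,0,0,5]],
])

```text
time_s: 8.85
tcp_pos: [0.6321, -0.091, 0.2236]
ee_rot: [-0.499, -0.497, 0.509, -0.494]
contact_force: [-9.1, 1.7, 0.7]
finger_gap: 0.012
```

```bash
python3 -c "
from h import *
go([.63,-.0906,.2],-.9)"
```

```text
t 8.85 tcp [ 0.6321 -0.091   0.2236] yaw_y -0.98 down [-0.013 -0.007 -1.   ] gap 0.012 F [-9.1  1.7  0.7] j [-0.23  0.6   0.44  1.58 -0.27  1.04  0.26]
shift [ 0.0236 -0.0018 -0.0006] spin -0.08
```

Call:
move_arm([
  [[0.003,-0.0005,0,0,5],[0.003,0,0,0,5],[0.003,0,0,0,5],[0.003,0,0,0,5],[0.002,0,0,0,5],[0,0,0,0,5]],
])

```text
time_s: 9.45
tcp_pos: [0.6304, -0.0912, 0.2086]
ee_rot: [-0.499, -0.498, 0.51, -0.493]
contact_force: [-2.9, 1.4, -1.9]
finger_gap: 0.0123
```

```bash
python3 -c "
from h import *
go([.63,-.0906,.2],-.9)"
```

```text
t 9.45 tcp [ 0.6304 -0.0912  0.2086] yaw_y -0.98 down [-0.016 -0.006 -1.   ] gap 0.0123 F [-2.9  1.4 -1.9] j [-0.23  0.61  0.43  1.59 -0.28  1.02  0.27]
shift [ 0.0086 -0.0003 -0.0006] spin -0.08
```

Call:
move_arm([
  [[0.003,0,0,0,5],[0.003,0,0,0,5],[0.003,0,0,0,5],[0.003,0,0,0,5]],
])

```text
time_s: 9.85
tcp_pos: [0.6306, -0.0911, 0.1966]
ee_rot: [-0.499, -0.498, 0.509, -0.494]
contact_force: [-1.1, 0.8, -4.2]
finger_gap: 0.0126
```

```bash
python3 -c "
from h import *
go([.63,-.0906,.2],-.9)"
```

```text
t 9.85 tcp [ 0.6306 -0.0911  0.1966] yaw_y -0.97 down [-0.015 -0.006 -1.   ] gap 0.0126 F [-1.1  0.8 -4.2] j [-0.23  0.62  0.43  1.6  -0.28  0.99  0.27]
shift [-0.0033 -0.0007 -0.0005] spin -0.07
```

Call:
move_arm([
  [[0.003,0,0,0,5],[0.003,0,0,0,5],[0.003,0,0,0,5],[0.003,0,0,0,5]],
])

```text
time_s: 10.25
tcp_pos: [0.6318, -0.0913, 0.1919]
ee_rot: [-0.501, -0.497, 0.507, -0.495]
contact_force: [-23.3, 7.3, 51.0]
finger_gap: 0.0122
```

```bash
python3 rail.py 7 .219
```

```text
t 10.25 tcp [ 0.6318 -0.0913  0.1919] yaw_y -0.97 down [-0.009 -0.004 -1.   ] gap 0.0122 F [-23.3   7.3  51. ] j [-0.22  0.63  0.42  1.61 -0.29  0.98  0.28]
shift [-0.0294 -0.0221 -0.0002] spin -0.07
top 248 y -0.2775 -0.2022 x 0.6271 ztop [0.2171 0.2196 0.2205]
top slope [0.0142 0.6305]
scene 342 y -0.2765 -0.2007 x 0.6247 ztop [0.2104 0.2185 0.2194]
scene 327 y -0.0197 0.0974 x 0.6286 ztop [0.2103 0.2185 0.2194]
scene slope [0.0129 0.6274]
```

Call:
move_arm([
  [[0,0,0,0,5],[0,0,0,0,20],[0,0,0,0,45],[0,0,0,0,45],[0,0,0,0,45],[-0.01,0,0,0,45],[-0.02,0,0,0,45],[-0.03,0,0,0,45],[-0.04,0,0,0,45],[-0.01,-0.03,0,0,45],[0,-0.04,0,0,45],[0,-0.04,0,0,45],[0,-0.04,0,0,45]],
], grip_force=40)

```text
time_s: 11.65
tcp_pos: [0.4822, -0.089, 0.3106]
ee_rot: [-0.501, -0.495, 0.507, -0.496]
contact_force: [0.9, -0.8, 0.3]
finger_gap: 0.0386
```

```bash
cat > ch.py <<'E'
from h import *
import sys
tag=sys.argv[1]
go([.5,0,.3],90)
for n in("top","scene"):
    p,d=grab(n,tag)
crop('top',tag,140,280,175,440,3,'pics/ct%s.png'%tag)
crop('scene',tag,80,340,180,440,2.3,'pics/cs%s.png'%tag)
E
python3 rail.py 8 .219;python3 ch.py 8
```

```text
t 11.65 tcp [ 0.4822 -0.089   0.3106] yaw_y -0.95 down [-0.004 -0.006 -1.   ] gap 0.0386 F [ 0.9 -0.8  0.3] j [-0.36  0.24  0.51  1.86 -0.12  1.08  0.18]
shift [ 0.0886  0.1282 -0.0011] spin -0.05
top 223 y -0.2773 -0.2021 x 0.6255 ztop [0.2178 0.22   0.221 ]
top 286 y -0.0199 0.0967 x 0.6303 ztop [0.2176 0.22   0.2211]
top slope [0.0182 0.6296]
scene 343 y -0.2754 -0.2001 x 0.6231 ztop [0.2107 0.2189 0.2196]
scene 220 y -0.02 0.0965 x 0.6269 ztop [0.2116 0.219  0.2201]
scene slope [0.0147 0.6265]
t 11.75 tcp [ 0.4798 -0.0894  0.3112] yaw_y -1.04 down [-0.005 -0.004 -1.   ] gap 0.0384 F [ 1.7 -0.6  0.3] j [-0.36  0.24  0.51  1.86 -0.12  1.08  0.18]
shift [ 0.0107  0.0186 -0.0898] spin 88.96
```

View pics/ct8.png

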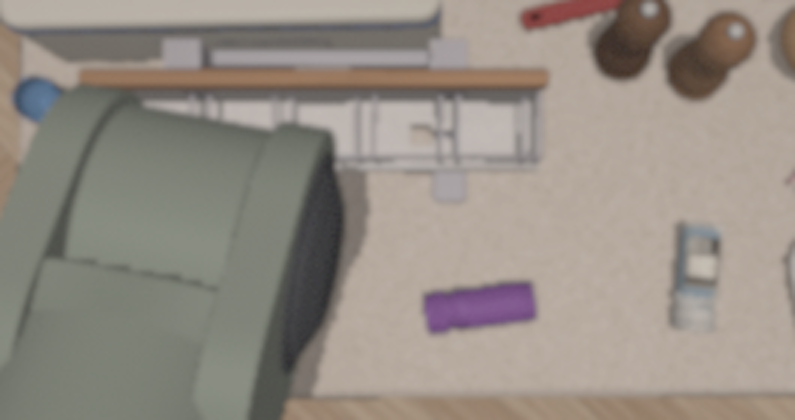

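View pics/cs8.png

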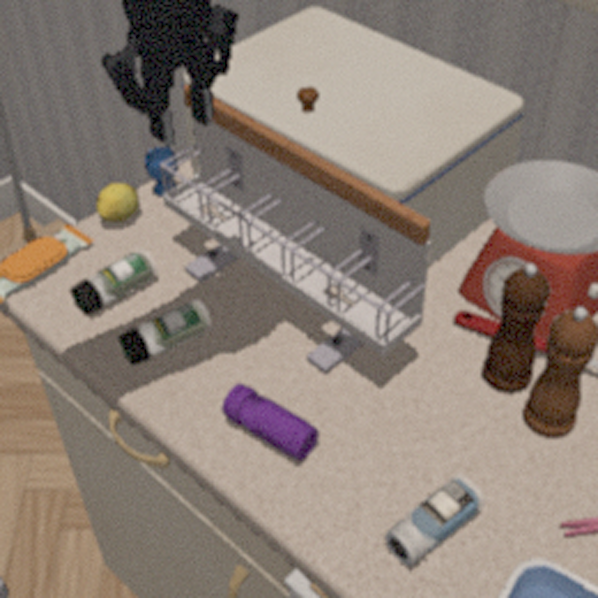

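The shelf is hung: the rail rose 52 mm from the low position (53 nominal) and moved 20 mm in x, and it is level, square and free-standing. The top crop shows the rail lying in front of both uprights. Now I'll turn the jaws across jar 1.

Call:
move_arm([
  [[0,0,0,8.5,70],[0,0,0,8.5,70],[0,0,0,8.5,70],[0,0,0,8.5,70],[0,0,0,8.5,70],[0,0,0,8.5,70],[0,0,0,8.5,70],[0,0,0,8.5,70],[0,0,0,8.5,70],[0,0,0,8.5,70],[0,0,0,8,70]],
])

```text
time_s: 12.95
tcp_pos: [0.4959, -0.0889, 0.3139]
ee_rot: [0.707, -0.038, -0.706, -0.028]
contact_force: [-0.0, 0.1, 1.0]
finger_gap: 0.0597
```

```bash
python3 -c "
from h import *
go([.432,.0713,.12],85.5)"
```

```text
t 12.95 tcp [ 0.4959 -0.0889  0.3139] yaw_y -95.34 down [ 0.002 -0.014 -1.   ] gap 0.0597 F [-0.   0.1  1. ] j [-0.6   0.32  0.85  1.84 -0.25  1.1  -1.33]
shift [ 0.1916 -0.1562  0.079 ] spin -0.84
```

Call:
move_arm([
  [[0.01,-0.03,0.015,0,70],[0.02,-0.03,0.015,0,70],[0.03,-0.03,0.015,0,70],[0.03,-0.03,0.015,0,70],[0.03,-0.03,0.015,-0.8,70],[0.03,-0.006,0.004,0,70],[0.03,0,0,0,70],[0,0,0,0,70]],
])

```text
time_s: 13.75
tcp_pos: [0.4413, 0.0786, 0.1261]
ee_rot: [0.71, -0.036, -0.703, -0.021]
contact_force: [-0.7, -1.4, 1.5]
finger_gap: 0.0596
```

```bash
python3 -c "
from h import *
go([.432,.0713,.003],85.5)"
```

```text
t 13.75 tcp [0.4413 0.0786 0.1261] yaw_y -94.67 down [ 0.01  -0.021 -1.   ] gap 0.0596 F [-0.7 -1.4  1.5] j [-0.8   0.49  0.63  2.17 -0.47  0.6  -1.49]
shift [0.1231 0.0055 0.0101] spin -0.17
```

Call:
move_arm([
  [[0.01,0.003,0.005,0,70],[0.02,0.002,0.004,0,70],[0.025,0,0,0,70],[0.02,0,0,0,70],[0.015,0,0,0,70],[0,0,0,0,70]],
])

```text
time_s: 14.35
tcp_pos: [0.4422, 0.0733, 0.0386]
ee_rot: [0.713, -0.036, -0.7, -0.023]
contact_force: [0.4, -0.8, -1.4]
finger_gap: 0.0598
```

```bash
python3 -c "
from h import *
go([.432,.0713,.003],85.5)"
```

```text
t 14.35 tcp [0.4422 0.0733 0.0386] yaw_y -94.73 down [ 0.018 -0.019 -1.   ] gap 0.0598 F [ 0.4 -0.8 -1.4] j [-0.63  0.64  0.42  2.22 -0.63  0.38 -1.35]
shift [0.0355 0.0022 0.0107] spin -0.23
```

Call:
move_arm([
  [[0.01,0.001,0.006,0,70],[0.01,0.001,0.005,0,70],[0.01,0,0.001,0,70],[0.004,0,0,0,70],[0,0,0,0,70]],
])

```text
time_s: 14.85
tcp_pos: [0.437, 0.0727, 0.0082]
ee_rot: [0.716, -0.035, -0.697, -0.024]
contact_force: [0.3, 0.5, 0.4]
finger_gap: 0.0596
```

```bash
python3 -c "
from h import *
go([.432,.0713,.003],85.5)"; python3 ch.py 9
```

```text
t 14.85 tcp [0.437  0.0727 0.0082] yaw_y -94.77 down [ 0.025 -0.016 -1.   ] gap 0.0596 F [0.3 0.5 0.4] j [-0.56  0.69  0.32  2.24 -0.68  0.28 -1.3 ]
shift [0.0051 0.0018 0.005 ] spin -0.27
t 14.85 tcp [0.437  0.0727 0.0082] yaw_y -94.77 down [ 0.025 -0.016 -1.   ] gap 0.0596 F [0.3 0.5 0.4] j [-0.56  0.69  0.32  2.24 -0.68  0.28 -1.3 ]
shift [-0.2889  0.0713 -0.0765] spin -4.77
```

View pics/cs9.png

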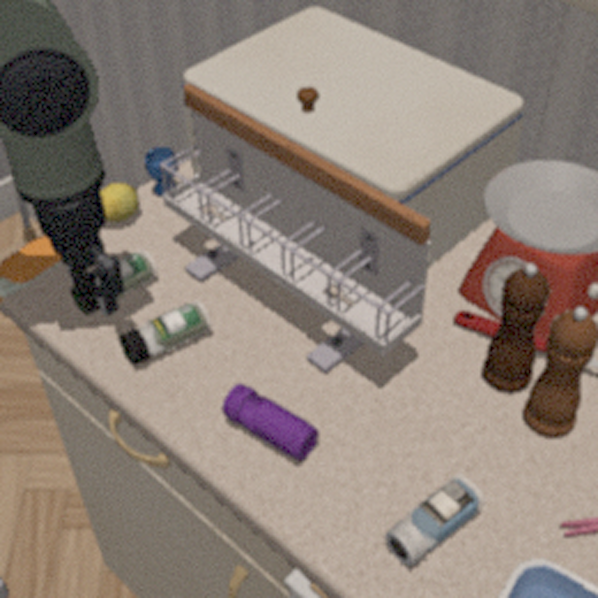

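The fingers straddle jar 1's cap end at about (100,285). I'll close lightly so the jar can swing in the pads.

Call:
move_arm([
  [[0.004,0.001,0.004,0,70],[0,0,0,0,30],[0,0,0,0,30],[0,0,0,0,30],[0,0,0,0,30],[-0.01,0,0,0,30],[-0.02,0,0,0,30],[-0.03,0,0,0,30],[-0.03,0,0,0,30],[-0.03,0,0,0,30],[0,0,0,0,30],[0,0,0,0,30]],
], grip_force=20)

```text
time_s: 16.15
tcp_pos: [0.4282, 0.0736, 0.132]
ee_rot: [0.715, -0.035, -0.698, -0.025]
contact_force: [0.3, 1.3, -0.3]
finger_gap: 0.0397
```

```bash
python3 ch.py 10
```

```text
t 16.15 tcp [0.4282 0.0736 0.132 ] yaw_y -94.9 down [ 0.023 -0.014 -1.   ] gap 0.0397 F [ 0.3  1.3 -0.3] j [-0.83  0.46  0.65  2.21 -0.48  0.58 -1.48]
shift [-0.1651  0.0692 -0.0819] spin -4.9
```

View pics/cs10.png

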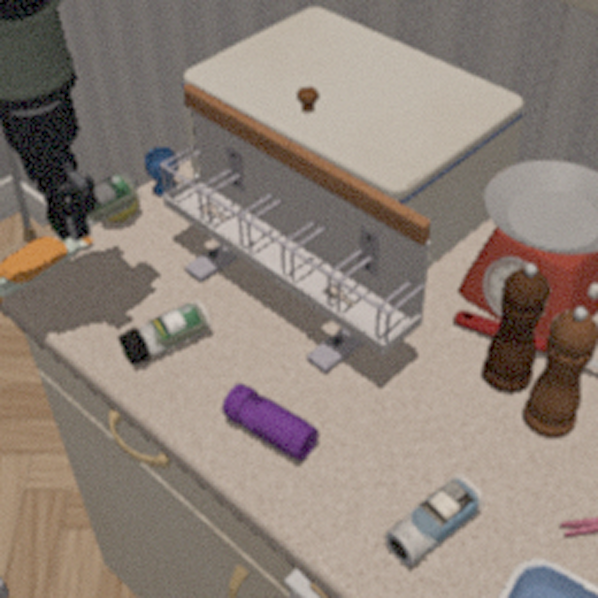

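Jar 1 is held at about (110,200) but still horizontal; it did not swing by gravity at 20 N. I'll lower it near the table and slacken the opening towards the jar's width so that it pivots.

Call:
move_arm([
  [[0.025,0,0,0,44],[0.02,0,0,0,45],[0,0,0,0,45.5],[0,0,0,0,46],[0,0,0,0,46]],
], grip_force=20)

```text
time_s: 16.75
tcp_pos: [0.4279, 0.0714, 0.0837]
ee_rot: [0.713, -0.037, -0.7, -0.025]
contact_force: [-0.6, -0.2, 0.1]
finger_gap: 0.0401
```

```bash
python3 ch.py 11
```

```text
t 16.75 tcp [0.4279 0.0714 0.0837] yaw_y -95.03 down [ 0.018 -0.017 -1.   ] gap 0.0401 F [-0.6 -0.2  0.1] j [-0.73  0.55  0.54  2.24 -0.58  0.47 -1.39]
shift [-0.2137  0.068  -0.0823] spin -5.03
```

View pics/cs11.png

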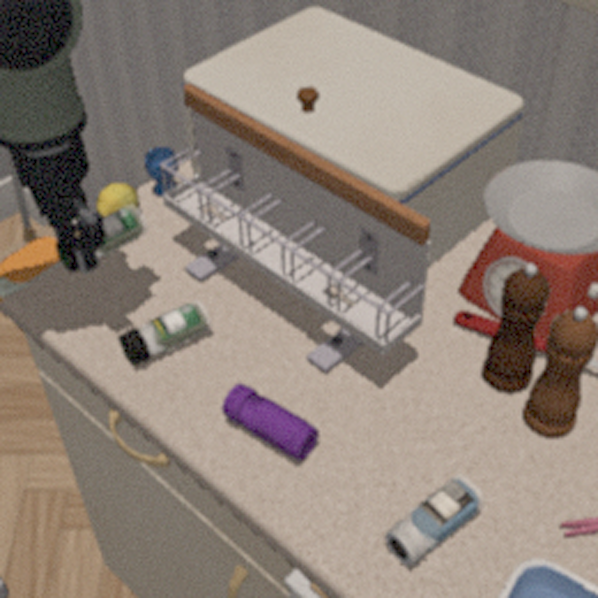

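Call:
move_arm([
  [[0.005,0,0,0,46.4],[0,0,0,0,46.4],[0,0,0,0,46.7],[0,0,0,0,46.7]],
])

```text
time_s: 17.25
tcp_pos: [0.4288, 0.0721, 0.0796]
ee_rot: [0.714, -0.036, -0.699, -0.025]
contact_force: [-0.1, -0.1, -2.0]
finger_gap: 0.0402
```

```bash
python3 ch.py 12;  python3 -c "
from h import *
crop('scene',12,130,240,180,290,5,'pics/z12.png')"
```

```text
t 17.25 tcp [0.4288 0.0721 0.0796] yaw_y -94.97 down [ 0.021 -0.015 -1.   ] gap 0.0402 F [-0.1 -0.1 -2. ] j [-0.72  0.56  0.52  2.24 -0.59  0.46 -1.39]
shift [-0.2178  0.0686 -0.082 ] spin -4.97
```

View pics/z12.png

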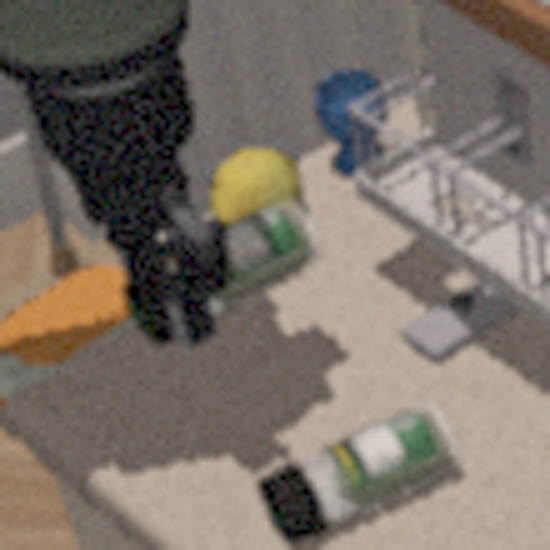

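Call:
move_arm([
  [[0,0,0,0,47],[0,0,0,0,47],[0,0,0,0,47]],
])

```text
time_s: 17.65
tcp_pos: [0.4289, 0.0721, 0.0797]
ee_rot: [0.714, -0.036, -0.699, -0.025]
contact_force: [0.4, 0.0, -0.3]
finger_gap: 0.0401
```

```bash
python3 ch.py 13;  python3 -c "
from h import *
crop('scene',13,130,240,180,290,5,'pics/z13.png')"
```

```text
t 17.65 tcp [0.4289 0.0721 0.0797] yaw_y -94.97 down [ 0.021 -0.015 -1.   ] gap 0.0401 F [ 0.4  0.  -0.3] j [-0.72  0.56  0.52  2.24 -0.59  0.46 -1.39]
shift [-0.2177  0.0686 -0.082 ] spin -4.97
```

View pics/z13.png

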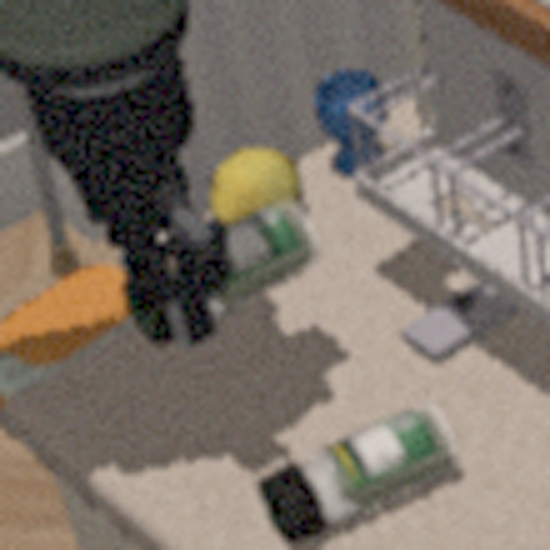

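Call:
move_arm([
  [[0,0,0,0,47.4],[0,0,0,0,47.4],[0,0,0,0,47.4]],
])

```text
time_s: 18.05
tcp_pos: [0.4289, 0.0721, 0.0797]
ee_rot: [0.714, -0.036, -0.699, -0.026]
contact_force: [-0.5, 0.2, 2.3]
finger_gap: 0.0405
```

```bash
python3 ch.py 14;  python3 -c "
from h import *
crop('scene',14,130,240,180,290,5,'pics/z14.png')"
```

```text
t 18.05 tcp [0.4289 0.0721 0.0797] yaw_y -94.97 down [ 0.021 -0.015 -1.   ] gap 0.0405 F [-0.5  0.2  2.3] j [-0.72  0.56  0.52  2.24 -0.59  0.46 -1.39]
shift [-0.2176  0.0686 -0.082 ] spin -4.97
```

View pics/z14.png

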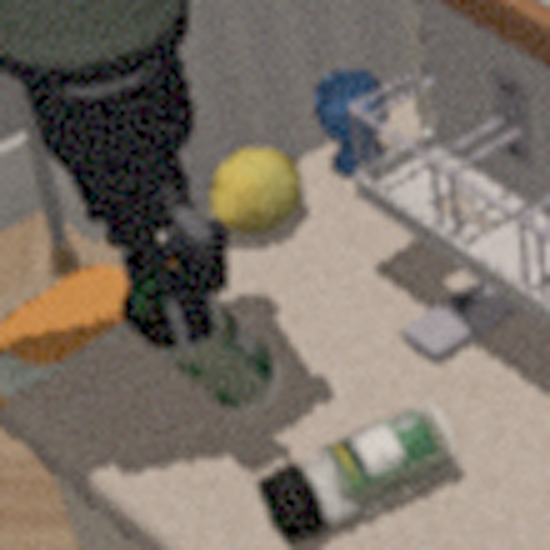

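Jar 1 has swung down, base now at about (235,380) in the crop. I'll measure its tilt.

```bash
cat > jar.py <<'E'
from h import *
import sys
tag=sys.argv[1];cx,cy=float(sys.argv[2]),float(sys.argv[3]);zmax=float(sys.argv[4]);z0=float(sys.argv[5]) if len(sys.argv)>5 else .006
for n in("scene","top"):
    d=np.load(f"pics/{n}{tag}.npy");W=cloud(n,d)
    m=(abs(W[...,0]-cx)<.07)&(abs(W[...,1]-cy)<.04)&(W[...,2]>z0)&(W[...,2]<zmax)
    q=W[m]
    print(n,len(q))
    if len(q)<10: continue
    for a in np.arange(z0,zmax,.01):
        s=q[(q[:,2]>=a)&(q[:,2]<a+.01)]
        if len(s)>3: print(round(a+.005,3),len(s),"x",s[:,0].min().round(3),s[:,0].max().round(3),"y",s[:,1].min().round(3),s[:,1].max().round(3))
E
python3 jar.py 14 .45 .072 .13
```

```text
scene 493
0.011 15 x 0.441 0.467 y 0.049 0.067
0.021 41 x 0.436 0.478 y 0.047 0.068
0.031 36 x 0.43 0.476 y 0.05 0.068
0.041 38 x 0.426 0.471 y 0.05 0.068
0.051 40 x 0.419 0.465 y 0.051 0.072
0.061 50 x 0.416 0.462 y 0.051 0.071
0.071 37 x 0.41 0.456 y 0.051 0.072
0.081 23 x 0.407 0.452 y 0.046 0.074
0.091 43 x 0.404 0.436 y 0.04 0.092
0.101 108 x 0.402 0.436 y 0.038 0.1
0.111 36 x 0.416 0.439 y 0.04 0.099
0.121 14 x 0.413 0.437 y 0.043 0.101
0.131 12 x 0.412 0.425 y 0.042 0.106
top 216
0.021 24 x 0.442 0.479 y 0.047 0.074
0.031 25 x 0.437 0.476 y 0.047 0.078
0.041 28 x 0.44 0.471 y 0.047 0.082
0.051 26 x 0.443 0.468 y 0.048 0.077
0.061 29 x 0.437 0.462 y 0.048 0.082
0.071 34 x 0.438 0.459 y 0.049 0.082
0.081 20 x 0.438 0.454 y 0.05 0.077
0.091 16 x 0.404 0.449 y 0.042 0.075
0.101 7 x 0.404 0.446 y 0.041 0.07
0.131 5 x 0.413 0.439 y 0.038 0.043
```

Call:
move_arm([
  [[0.004,0,-0.004,0,47.4],[0.003,0,-0.006,0,47.4],[0.002,0,-0.006,0,47.4],[0,0,-0.006,0,47.4],[0,0,-0.006,0,47.4],[0,0,0,0,47.4]],
])

```text
time_s: 18.75
tcp_pos: [0.4602, 0.0692, 0.0704]
ee_rot: [0.714, -0.036, -0.699, -0.025]
contact_force: [-0.2, 0.4, 0.2]
finger_gap: 0.0407
```

```bash
python3 ch.py 15;  python3 -c "
from h import *
crop('scene',15,130,240,180,290,5,'pics/z15.png')"; python3 jar.py 15 .45 .072 .12
```

```text
t 18.75 tcp [0.4602 0.0692 0.0704] yaw_y -94.98 down [ 0.022 -0.016 -1.   ] gap 0.0407 F [-0.2  0.4  0.2] j [-0.67  0.61  0.51  2.17 -0.59  0.48 -1.37]
shift [-0.2276  0.0686 -0.0509] spin -4.98
scene 473
0.011 35 x 0.445 0.481 y 0.048 0.075
0.021 35 x 0.442 0.481 y 0.049 0.074
0.031 34 x 0.44 0.475 y 0.049 0.072
0.041 39 x 0.438 0.477 y 0.048 0.076
0.051 35 x 0.437 0.475 y 0.05 0.074
0.061 40 x 0.436 0.468 y 0.048 0.076
0.071 26 x 0.435 0.464 y 0.042 0.076
0.081 36 x 0.433 0.467 y 0.036 0.077
0.091 48 x 0.432 0.462 y 0.036 0.076
0.101 83 x 0.43 0.462 y 0.035 0.094
0.111 53 x 0.432 0.468 y 0.042 0.101
0.121 9 x 0.443 0.456 y 0.038 0.101
top 61
0.011 6 x 0.471 0.494 y 0.047 0.085
0.021 6 x 0.471 0.482 y 0.047 0.058
0.031 10 x 0.47 0.482 y 0.048 0.071
0.041 6 x 0.47 0.479 y 0.049 0.059
0.051 8 x 0.443 0.479 y 0.05 0.07
0.061 6 x 0.44 0.479 y 0.052 0.066
0.071 5 x 0.475 0.476 y 0.059 0.069
0.101 6 x 0.433 0.438 y 0.054 0.062
```

View pics/z15.png

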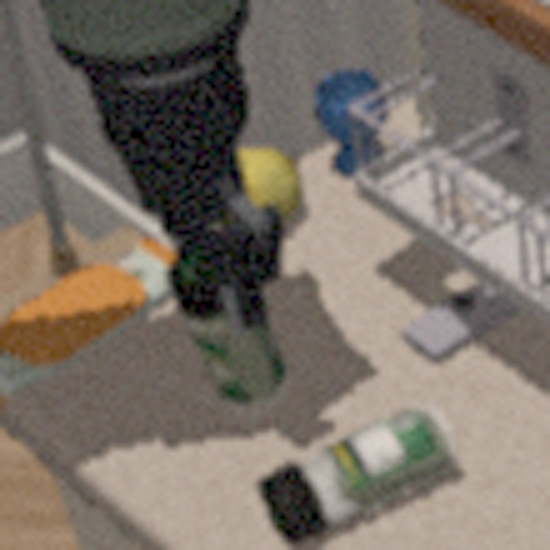

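Call:
move_arm([
  [[0.001,0,-0.004,0,47.4],[0.001,0,-0.004,0,47.4],[0.002,0,-0.003,0,47.4],[0.004,0,0,0,47.4],[0.004,0,0,0,47.4],[0,0,0,0,47.4]],
])

```text
time_s: 19.45
tcp_pos: [0.4713, 0.0681, 0.0578]
ee_rot: [0.714, -0.036, -0.699, -0.026]
contact_force: [-0.0, 0.9, -0.5]
finger_gap: 0.0403
```

```bash
python3 ch.py 16;  python3 -c "
from h import *
crop('scene',16,130,240,180,290,5,'pics/z16.png')"; python3 jar.py 16 .45 .072 .12
```

```text
t 19.45 tcp [0.4713 0.0681 0.0578] yaw_y -94.96 down [ 0.021 -0.015 -1.   ] gap 0.0403 F [-0.   0.9 -0.5] j [-0.64  0.64  0.48  2.15 -0.61  0.47 -1.35]
shift [-0.2405  0.0686 -0.0399] spin -4.96
scene 462
0.011 32 x 0.444 0.475 y 0.05 0.075
0.021 38 x 0.445 0.481 y 0.05 0.072
0.031 40 x 0.444 0.481 y 0.049 0.074
0.041 37 x 0.444 0.479 y 0.049 0.076
0.051 31 x 0.443 0.479 y 0.048 0.071
0.061 34 x 0.444 0.475 y 0.04 0.082
0.071 47 x 0.444 0.481 y 0.034 0.076
0.081 43 x 0.445 0.474 y 0.034 0.076
0.091 40 x 0.443 0.474 y 0.036 0.075
0.101 73 x 0.445 0.478 y 0.039 0.099
0.111 39 x 0.446 0.477 y 0.037 0.104
0.121 8 x 0.454 0.459 y 0.039 0.09
top 47
0.021 4 x 0.445 0.485 y 0.052 0.063
0.031 4 x 0.448 0.485 y 0.05 0.059
0.041 4 x 0.445 0.454 y 0.051 0.063
0.061 5 x 0.446 0.478 y 0.04 0.061
0.071 5 x 0.446 0.459 y 0.04 0.063
0.101 5 x 0.449 0.48 y 0.033 0.056
0.111 10 x 0.449 0.477 y 0.034 0.057
```

View pics/z16.png

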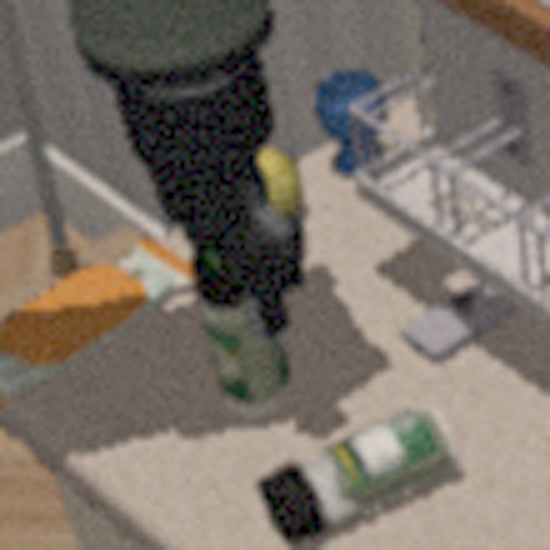

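The profile shows jar 1 upright, with vertical edges at x 0.444–0.481 and base on the table. I'll release it and regrip higher on the cap, so that the gripper body clears the rail.

Call:
move_arm([
  [[0,0,0,0,52],[0,0,0,0,62],[0,0,0,0,62],[-0.012,0,0.003,0,62],[-0.01,0,0.003,-2,62],[0,0,0,-2,62],[0,0,0,0,62]],
])

```text
time_s: 20.25
tcp_pos: [0.4642, 0.0694, 0.0827]
ee_rot: [0.715, -0.009, -0.699, 0.002]
contact_force: [0.2, 0.2, -0.6]
finger_gap: 0.0528
```

```bash
python3 ch.py 17;  python3 -c "
from h import *
go([.4645,.0665,.079],-90.9)
crop('scene',17,130,240,180,290,5,'pics/z17.png')"; python3 jar.py 17 .46 .072 .12
```

```text
t 20.25 tcp [0.4642 0.0694 0.0827] yaw_y -90.56 down [ 0.022 -0.015 -1.   ] gap 0.0528 F [ 0.2  0.2 -0.6] j [-0.67  0.58  0.52  2.15 -0.55  0.51 -1.33]
shift [-0.2154  0.0721 -0.0413] spin -0.56
t 20.35 tcp [0.4641 0.0692 0.0823] yaw_y -90.7 down [ 0.022 -0.015 -1.   ] gap 0.0529 F [-0.7 -0.8 -0.6] j [-0.67  0.59  0.52  2.15 -0.55  0.51 -1.33]
shift [ 0.0034  0.0027 -0.0003] spin 0.2
scene 480
0.011 28 x 0.446 0.477 y 0.048 0.071
0.021 36 x 0.445 0.477 y 0.047 0.073
0.031 37 x 0.444 0.482 y 0.048 0.075
0.041 35 x 0.445 0.477 y 0.047 0.075
0.051 42 x 0.445 0.481 y 0.047 0.073
0.061 44 x 0.444 0.483 y 0.048 0.074
0.071 36 x 0.446 0.475 y 0.049 0.08
0.081 21 x 0.446 0.458 y 0.05 0.1
0.091 41 x 0.445 0.471 y 0.032 0.104
0.101 100 x 0.445 0.475 y 0.032 0.103
0.111 49 x 0.445 0.48 y 0.033 0.106
0.121 11 x 0.451 0.466 y 0.032 0.104
top 32
0.021 4 x 0.448 0.485 y 0.05 0.057
0.051 4 x 0.448 0.484 y 0.05 0.057
0.061 5 x 0.448 0.484 y 0.05 0.059
0.101 6 x 0.483 0.486 y 0.056 0.067
```

View pics/z17.png

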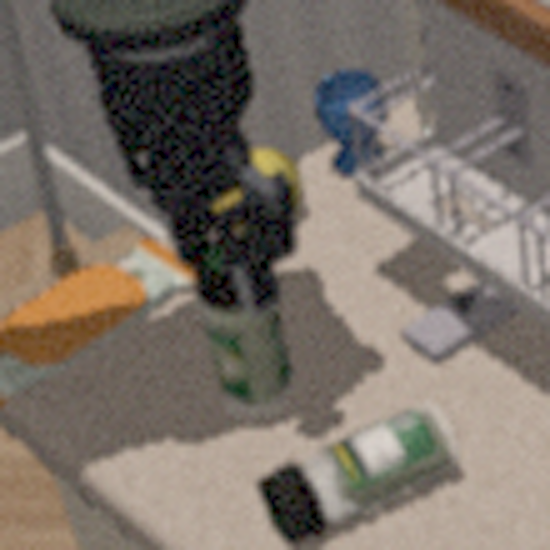

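Call:
move_arm([
  [[0.002,0.002,0,0,62],[0,0,0,0,30],[0,0,0,0,30],[0,0,0,0,30],[0,0,0,0,30],[-0.01,0,0,0,30],[-0.03,0,0,0,30],[-0.04,0,0,0,30],[-0.04,0,0,0,30],[-0.02,0,0,0,30],[0,0,0,0,30]],
], grip_force=50)

```text
time_s: 21.45
tcp_pos: [0.4603, 0.0669, 0.2263]
ee_rot: [0.713, -0.012, -0.701, -0.001]
contact_force: [0.5, 0.3, -1.2]
finger_gap: 0.039
```

```bash
python3 ch.py 18;  python3 -c "
from h import *
go([.606,.054,.225],-90.9)
crop('scene',18,80,240,180,340,3.5,'pics/z18.png')"; python3 jar.py 18 .46 .072 .24 .13
```

```text
t 21.45 tcp [0.4603 0.0669 0.2263] yaw_y -91.05 down [ 0.017 -0.017 -1.   ] gap 0.039 F [ 0.5  0.3 -1.2] j [-0.9   0.35  0.78  2.05 -0.3   0.85 -1.54]
shift [-0.0719  0.0673 -0.0422] spin -1.05
t 21.55 tcp [0.4594 0.0669 0.2241] yaw_y -91.03 down [ 0.015 -0.018 -1.   ] gap 0.0396 F [ 0.3  0.3 -2.1] j [-0.9   0.35  0.78  2.05 -0.3   0.84 -1.54]
shift [ 0.0014  0.0103 -0.1468] spin -0.13
scene 468
0.145 16 x 0.442 0.47 y 0.048 0.077
0.155 45 x 0.441 0.474 y 0.047 0.073
0.165 50 x 0.439 0.475 y 0.047 0.069
0.175 52 x 0.439 0.476 y 0.047 0.073
0.185 48 x 0.44 0.476 y 0.047 0.073
0.195 54 x 0.44 0.477 y 0.047 0.073
0.205 55 x 0.44 0.475 y 0.047 0.074
0.215 57 x 0.439 0.478 y 0.047 0.077
0.225 33 x 0.442 0.465 y 0.041 0.073
0.235 58 x 0.44 0.466 y 0.035 0.095
top 40
0.165 4 x 0.442 0.481 y 0.051 0.059
0.175 4 x 0.442 0.481 y 0.051 0.059
0.185 5 x 0.442 0.481 y 0.048 0.059
0.195 4 x 0.442 0.478 y 0.048 0.059
0.205 10 x 0.443 0.48 y 0.048 0.059
0.215 5 x 0.443 0.48 y 0.049 0.06
0.235 4 x 0.475 0.482 y 0.049 0.062
```

View pics/z18.png

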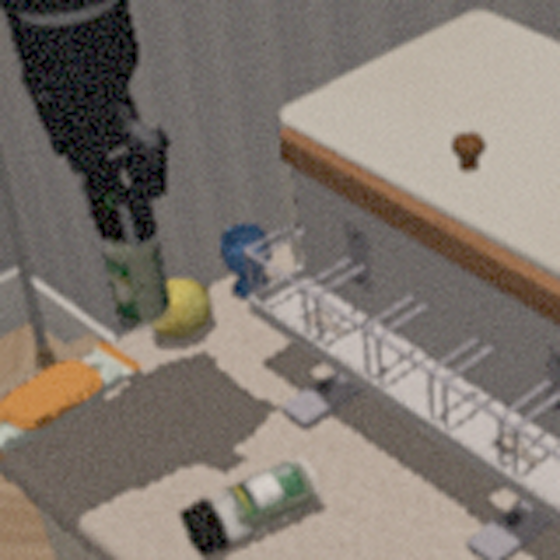

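Call:
move_arm([
  [[0,0.002,-0.02,0,30],[0,0.002,-0.03,0,30],[0,0.002,-0.03,0,30],[0,0.002,-0.03,0,30],[0,0.002,-0.025,0,30],[0,0,-0.01,0,30],[0,0,0,0,30],[0,0,0,0,30]],
])

```text
time_s: 22.35
tcp_pos: [0.6034, 0.0526, 0.2139]
ee_rot: [-0.706, 0.014, 0.708, -0.0]
contact_force: [-0.8, 0.4, -0.5]
finger_gap: 0.0392
```

```bash
python3 ch.py 19;  python3 -c "
from h import *
go([.606,.054,.225],-90.9)
crop('scene',19,80,240,180,340,3.5,'pics/z19.png')"; python3 jar.py 19 .58 .06 .24 .14
```

```text
t 22.35 tcp [0.6034 0.0526 0.2139] yaw_y -91.09 down [-0.003 -0.02  -1.   ] gap 0.0392 F [-0.8  0.4 -0.5] j [-0.64  0.61  0.69  1.69 -0.42  1.   -1.4 ]
shift [-0.0847  0.0562  0.1027] spin -1.09
t 22.45 tcp [0.6034 0.0529 0.2145] yaw_y -91.06 down [-0.002 -0.019 -1.   ] gap 0.0391 F [ 0.2  0.1 -1.3] j [-0.64  0.61  0.69  1.69 -0.42  1.   -1.4 ]
shift [-0.0106 -0.001  -0.0025] spin -0.16
scene 702
0.145 63 x 0.582 0.638 y 0.02 0.07
0.155 72 x 0.582 0.638 y 0.021 0.065
0.165 70 x 0.582 0.638 y 0.021 0.062
0.175 76 x 0.582 0.637 y 0.022 0.061
0.185 50 x 0.582 0.633 y 0.022 0.066
0.195 68 x 0.583 0.627 y 0.021 0.061
0.205 65 x 0.583 0.626 y 0.02 0.062
0.215 70 x 0.584 0.637 y 0.02 0.097
0.225 55 x 0.584 0.629 y 0.02 0.084
0.235 113 x 0.584 0.615 y 0.02 0.088
top 208
0.145 16 x 0.583 0.607 y 0.031 0.056
0.155 11 x 0.583 0.605 y 0.031 0.047
0.165 19 x 0.584 0.603 y 0.031 0.057
0.175 13 x 0.584 0.646 y 0.03 0.058
0.185 25 x 0.584 0.649 y 0.022 0.054
0.195 17 x 0.584 0.594 y 0.035 0.059
0.205 10 x 0.585 0.592 y 0.035 0.054
0.215 27 x 0.585 0.637 y 0.021 0.051
0.225 30 x 0.585 0.636 y 0.023 0.061
0.235 40 x 0.586 0.596 y 0.024 0.062
```

View pics/z19.png

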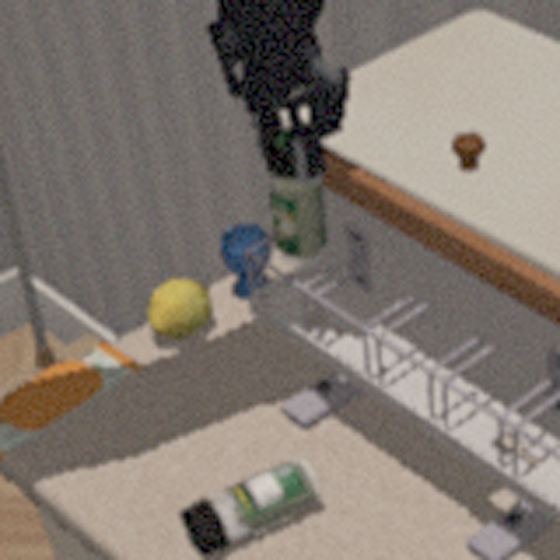

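Call:
move_arm([
  [[-0.003,-0.002,-0.004,0,30],[0,0,0,0,30],[0.005,0,0,0,30],[0,0,0,0,30]],
])

```text
time_s: 22.85
tcp_pos: [0.6056, 0.056, 0.2129]
ee_rot: [-0.706, 0.013, 0.708, -0.0]
contact_force: [-0.8, -0.7, -0.4]
finger_gap: 0.0393
```

```bash
python3 -c "
from h import *
go([.6075,.0555,.16],-90.9)"
```

```text
t 22.85 tcp [0.6056 0.056  0.2129] yaw_y -91.0 down [-0.004 -0.018 -1.   ] gap 0.0393 F [-0.8 -0.7 -0.4] j [-0.64  0.61  0.68  1.69 -0.42  1.   -1.4 ]
shift [ 0.0529 -0.0005 -0.0021] spin -0.1
```

Call:
move_arm([
  [[0.01,0,-0.003,0,30],[0.012,0,0,0,30],[0.012,0,0,0,30],[0.01,0,0,0,30],[0.005,0,0,0,30],[0,0,0,0,30]],
])

```text
time_s: 23.45
tcp_pos: [0.6047, 0.0558, 0.1617]
ee_rot: [-0.703, 0.012, 0.711, 0.0]
contact_force: [0.8, -0.4, -0.6]
finger_gap: 0.0391
```

```bash
python3 ch.py 20; python3 -c "
from h import *
go([.6075,.0555,.15],-90.9)
crop('scene',20,80,240,180,340,3.5,'pics/z20.png')"
```

```text
t 23.45 tcp [0.6047 0.0558 0.1617] yaw_y -90.97 down [-0.011 -0.016 -1.   ] gap 0.0391 F [ 0.8 -0.4 -0.6] j [-0.61  0.67  0.64  1.73 -0.47  0.92 -1.37]
shift [-0.1362  0.0598  0.1052] spin -0.97
t 23.55 tcp [0.605  0.0558 0.1624] yaw_y -90.97 down [-0.01  -0.016 -1.   ] gap 0.0391 F [ 0.   0.1 -1.3] j [-0.61  0.67  0.64  1.73 -0.47  0.92 -1.37]
shift [ 0.0124  0.     -0.0027] spin -0.07
```

View pics/z20.png

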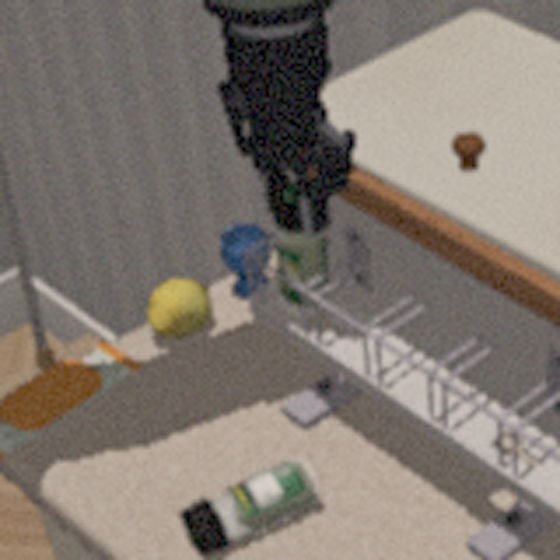

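Call:
move_arm([
  [[0.004,0,-0.003,0,30],[0.003,0,0,0,30],[0.003,0,0,0,30],[0,0,0,0,30]],
])

```text
time_s: 23.95
tcp_pos: [0.6092, 0.0557, 0.153]
ee_rot: [-0.704, 0.011, 0.71, 0.001]
contact_force: [-1.0, -0.1, -1.2]
finger_gap: 0.0389
```

```bash
python3 -c "
from h import *
go([.6075,.0555,.15],-90.9)"
```

```text
t 23.95 tcp [0.6092 0.0557 0.153 ] yaw_y -90.97 down [-0.008 -0.015 -1.   ] gap 0.0389 F [-1.  -0.1 -1.2] j [-0.6   0.69  0.63  1.72 -0.48  0.9  -1.36]
shift [0.003  0.0001 0.0017] spin -0.07
```

Call:
move_arm([
  [[0.002,0,0,0,30],[0.0015,0,0,0,30]],
])

```text
time_s: 24.15
tcp_pos: [0.6092, 0.0556, 0.1495]
ee_rot: [-0.704, 0.011, 0.71, 0.001]
contact_force: [-5.7, 1.8, 12.4]
finger_gap: 0.0393
```

```bash
python3 -c "
from h import *
go([.6075,.0555,.15],-90.9)"; python3 ch.py 21; python3 jar.py 21 .6 .06 .15 .06
```

```text
t 24.15 tcp [0.6092 0.0556 0.1495] yaw_y -90.96 down [-0.008 -0.015 -1.   ] gap 0.0393 F [-5.7  1.8 12.4] j [-0.6   0.69  0.63  1.73 -0.48  0.89 -1.36]
shift [-0.0005  0.0001  0.0017] spin -0.06
t 24.15 tcp [0.6092 0.0556 0.1495] yaw_y -90.96 down [-0.008 -0.015 -1.   ] gap 0.0393 F [-5.7  1.8 12.4] j [-0.6   0.69  0.63  1.73 -0.48  0.89 -1.36]
shift [-0.1488  0.0597  0.1094] spin -0.96
scene 738
0.065 107 x 0.572 0.636 y 0.02 0.098
0.075 129 x 0.571 0.637 y 0.02 0.1
0.085 93 x 0.571 0.636 y 0.022 0.1
0.095 53 x 0.577 0.638 y 0.021 0.098
0.105 50 x 0.578 0.636 y 0.022 0.1
0.115 48 x 0.576 0.637 y 0.021 0.099
0.125 124 x 0.576 0.638 y 0.022 0.1
0.135 75 x 0.576 0.638 y 0.02 0.097
0.145 59 x 0.59 0.636 y 0.02 0.068
top 375
0.065 88 x 0.579 0.632 y 0.02 0.094
0.075 78 x 0.573 0.634 y 0.02 0.094
0.085 43 x 0.572 0.635 y 0.023 0.097
0.095 13 x 0.579 0.609 y 0.023 0.093
0.105 18 x 0.578 0.61 y 0.024 0.094
0.115 13 x 0.578 0.606 y 0.035 0.094
0.125 78 x 0.578 0.606 y 0.021 0.097
0.135 35 x 0.577 0.599 y 0.02 0.094
0.145 9 x 0.591 0.599 y 0.038 0.059
```

Contact came at the predicted floor height (TCP 0.1495), so I'll release and rise.

Call:
move_arm([
  [[-0.0005,0,0,0,30],[0,0,0,0,52],[0,0,0,0,60],[0,0,0,0,60],[-0.01,0,0,0,60],[-0.03,0,0,0,60],[-0.04,0,0,0,60],[-0.02,0,0.03,0,70],[0,0.02,0.04,0,70],[0,0.02,0.04,0,70]],
])

```text
time_s: 25.25
tcp_pos: [0.5002, 0.0193, 0.2573]
ee_rot: [-0.705, 0.011, 0.709, -0.001]
contact_force: [0.2, -0.1, 0.7]
finger_gap: 0.0594
```

```bash
python3 ch.py 22
```

```text
t 25.25 tcp [0.5002 0.0193 0.2573] yaw_y -90.83 down [-0.005 -0.017 -1.   ] gap 0.0594 F [ 0.2 -0.1  0.7] j [-0.76  0.38  0.78  1.91 -0.3   0.98 -1.43]
shift [-0.0423  0.02    0.0002] spin -0.83
```

View pics/cs22.png

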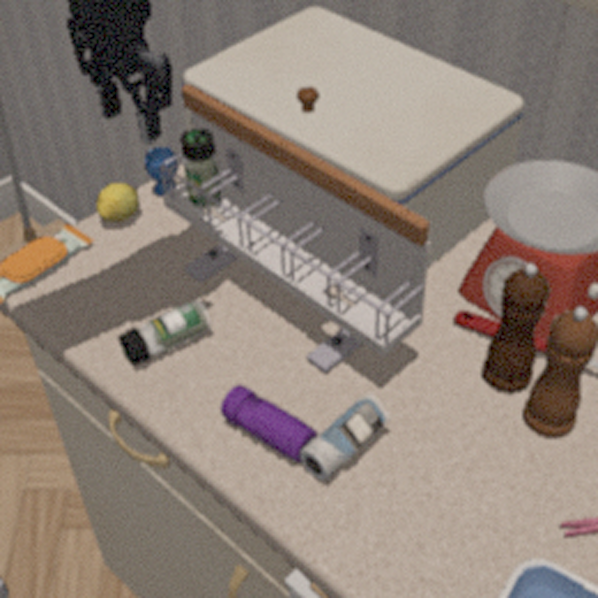

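Jar 1 stands in the left place at about (200,165). The square jar has been knocked next to the purple jar, now at (345,435), so I'll re-measure it later. Jar 2 is next.

```bash
cat > pca.py <<'E'
from h import *
import sys
tag,x0,x1,y0,y1=sys.argv[1],*map(float,sys.argv[2:6])
for n in("top","scene"):
    d=np.load(f"pics/{n}{tag}.npy");W=cloud(n,d)
    p=cv2.imread(f"pics/{n}{tag}.png");h=cv2.cvtColor(p,cv2.COLOR_BGR2HSV)
    m=(W[...,0]>x0)&(W[...,0]<x1)&(W[...,1]>y0)&(W[...,1]<y1)&(W[...,2]>.022)&(W[...,2]<.06)&~((abs(h[...,0].astype(int)-142)<10)&(h[...,1]>90))
    Q=W[m]
    if len(Q)<20: print(n,len(Q));continue
    q=Q[:,:2];mu=q.mean(0);_,_,V=np.linalg.svd(q-mu,full_matrices=False);t=(q-mu)@V[0];w=(q-mu)@V[1]
    (c,(a,b),ang)=cv2.minAreaRect((q*1000).astype(np.float32))
    print(n,len(q),"ctr",(mu+V[0]*(t.max()+t.min())/2+V[1]*(w.max()+w.min())/2).round(4),"dir",V[0].round(4),"len",np.ptp(t).round(4),"wid",np.ptp(w).round(4),"zmax",np.percentile(Q[:,2],95).round(4),"rect",np.round(c,1),round(a,1),round(b,1),round(ang,1))
E
python3 pca.py 22 .38 .53 -.09 .01; python3 pca.py 22 .36 .56 -.36 -.2
python3 -c "
from h import *
go([.432,-.038,.1],-102.7)"
```

```text
top 519 ctr [ 0.4553 -0.0419] dir [-0.9762  0.2168] len 0.1041 wid 0.0402 zmax 0.0425 rect [455.3 -42. ] 40.2 104.0 77.2
scene 485 ctr [ 0.4533 -0.0408] dir [-0.9704  0.2416] len 0.104 wid 0.0388 zmax 0.0412 rect [453.3 -40.9] 38.8 104.0 76.0
top 641 ctr [ 0.4749 -0.2693] dir [-0.9253  0.3791] len 0.1459 wid 0.1164 zmax 0.0471 rect [ 479.7 -260.6] 107.6 123.2 3.7
scene 693 ctr [ 0.4877 -0.2615] dir [-0.9965  0.0834] len 0.1019 wid 0.1169 zmax 0.0458 rect [ 484.4 -259.4] 118.1 100.2 90.0
t 25.35 tcp [0.4974 0.0175 0.2576] yaw_y -91.06 down [-0.007 -0.015 -1.   ] gap 0.06 F [ 0.4  0.6 -0.6] j [-0.76  0.38  0.78  1.92 -0.3   0.98 -1.43]
shift [0.1588 0.0543 0.0633] spin 11.64
```

Call:
move_arm([
  [[0.01,0.02,0.02,5.8,70],[0.02,0.02,0.02,5.8,70],[0.03,0.01,0.01,0,70],[0.03,0.004,0.008,0,70],[0.03,0,0.006,0,70],[0.02,0,0,0,70],[0,0,0,0,70]],
])

```text
time_s: 26.05
tcp_pos: [0.4292, -0.0306, 0.1196]
ee_rot: [0.704, -0.084, -0.7, -0.078]
contact_force: [0.2, -0.9, 0.4]
finger_gap: 0.0594
```

```bash
python3 -c "
from h import *
go([.4287,-.0362,.004],-102.7)"
```

```text
t 26.05 tcp [ 0.4292 -0.0306  0.1196] yaw_y -103.18 down [ 0.005 -0.01  -1.   ] gap 0.0594 F [ 0.2 -0.9  0.4] j [-0.57  0.49  0.65  2.22 -0.54  0.58 -1.32]
shift [ 1.157e-01  4.600e-03 -1.000e-04] spin -0.48
```

Call:
move_arm([
  [[0.015,0.002,0.002,0,70],[0.025,0.002,0.002,0,70],[0.025,0,0.002,0,70],[0.02,0,0.002,0,70],[0.015,0,0.002,0,70],[0,0,0,0,70]],
])

```text
time_s: 26.65
tcp_pos: [0.4269, -0.0322, 0.023]
ee_rot: [0.708, -0.083, -0.696, -0.079]
contact_force: [-0.6, 0.0, 0.0]
finger_gap: 0.0597
```

```bash
python3 -c "
from h import *
go([.4287,-.0362,.004],-102.7)"
```

```text
t 26.65 tcp [ 0.4269 -0.0322  0.023 ] yaw_y -103.14 down [ 0.016 -0.007 -1.   ] gap 0.0597 F [-0.6  0.   0. ] j [-0.35  0.66  0.37  2.27 -0.75  0.32 -1.13]
shift [ 0.019   0.0034 -0.0023] spin -0.44
```

Call:
move_arm([
  [[0.01,0.002,0,0,70],[0.008,0.001,0,0,70],[0,0,0,0,70],[0,0,0,0,40],[0,0,0,0,40],[0,0,0,0,40],[0,0,0,0,40]],
], grip_force=20)

```text
time_s: 27.35
tcp_pos: [0.4314, -0.0347, 0.0098]
ee_rot: [0.711, -0.081, -0.694, -0.08]
contact_force: [-0.4, 0.7, -2.0]
finger_gap: 0.0398
```

```bash
python3 -c "
from h import *
go([.4287,-.0362,.07],-102.7)"
```

```text
t 27.35 tcp [ 0.4314 -0.0347  0.0098] yaw_y -103.08 down [ 0.024 -0.005 -1.   ] gap 0.0398 F [-0.4  0.7 -2. ] j [-0.3   0.68  0.32  2.26 -0.77  0.28 -1.1 ]
shift [-0.0602  0.0021  0.0008] spin -0.38
```

Call:
move_arm([
  [[-0.01,0,0,0,40],[-0.02,0,0,0,40],[-0.02,0,0,0,42],[-0.01,0,0,0,45],[0,0,0,0,46],[0,0,0,0,47],[0,0,0,0,47],[0,0,0,0,47.3],[0,0,0,0,47.4],[0,0,0,0,47.4]],
])

```text
time_s: 28.35
tcp_pos: [0.4285, -0.0343, 0.0704]
ee_rot: [0.71, -0.082, -0.695, -0.08]
contact_force: [-0.6, 0.8, -0.1]
finger_gap: 0.0407
```

```bash
python3 ch.py 23; python3 jar.py 23 .46 -.04 .12;python3 -c "
from h import *
crop('scene',23,150,270,200,320,5,'pics/z23.png')"
```

```text
t 28.35 tcp [ 0.4285 -0.0343  0.0704] yaw_y -103.11 down [ 0.021 -0.005 -1.   ] gap 0.0407 F [-0.6  0.8 -0.1] j [-0.45  0.57  0.51  2.26 -0.66  0.44 -1.2 ]
shift [-0.2283 -0.0496 -0.0667] spin -13.11
scene 507
0.011 14 x 0.443 0.466 y -0.059 -0.047
0.021 35 x 0.433 0.476 y -0.06 -0.046
0.031 42 x 0.425 0.478 y -0.059 -0.041
0.041 51 x 0.419 0.47 y -0.059 -0.034
0.051 46 x 0.416 0.464 y -0.056 -0.04
0.061 44 x 0.407 0.458 y -0.056 -0.034
0.071 22 x 0.4 0.449 y -0.061 -0.036
0.081 39 x 0.394 0.443 y -0.067 -0.012
0.091 93 x 0.391 0.431 y -0.068 -0.009
0.101 97 x 0.4 0.442 y -0.068 -0.005
0.111 16 x 0.409 0.426 y -0.063 -0.006
0.121 8 x 0.405 0.421 y -0.079 -0.004
top 134
0.021 15 x 0.453 0.478 y -0.062 -0.037
0.031 31 x 0.447 0.478 y -0.06 -0.029
0.041 32 x 0.439 0.472 y -0.061 -0.03
0.051 29 x 0.436 0.467 y -0.059 -0.035
0.061 22 x 0.439 0.458 y -0.058 -0.038
0.071 4 x 0.442 0.447 y -0.052 -0.048
```

View pics/z23.png

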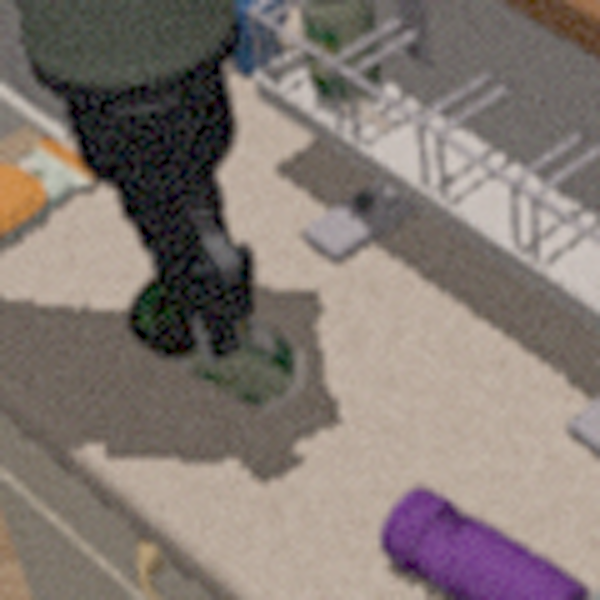

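Jar 2 has swung to about 35° from vertical with its base touching. I'll drag it upright as with jar 1.

Call:
move_arm([
  [[0.004,0,-0.004,0,47.4],[0.002,0,-0.006,0,47.4],[0,0,-0.006,0,47.4],[0,0,-0.006,0,47.4],[0,0,-0.006,0,47.4],[0,0,-0.006,0,47.4],[0,0,0,0,47.4]],
])

```text
time_s: 29.15
tcp_pos: [0.4656, -0.0429, 0.0646]
ee_rot: [0.71, -0.082, -0.695, -0.08]
contact_force: [0.0, 0.2, 0.2]
finger_gap: 0.0406
```

```bash
python3 ch.py 24; python3 jar.py 24 .47 -.04 .1
```

```text
t 29.15 tcp [ 0.4656 -0.0429  0.0646] yaw_y -103.1 down [ 0.021 -0.005 -1.   ] gap 0.0406 F [0.  0.2 0.2] j [-0.42  0.62  0.52  2.17 -0.66  0.48 -1.2 ]
shift [-0.2348 -0.0496 -0.0289] spin -13.1
scene 344
0.011 22 x 0.4 0.438 y -0.054 -0.045
0.021 40 x 0.401 0.44 y -0.055 -0.046
0.031 68 x 0.4 0.442 y -0.054 -0.018
0.041 115 x 0.4 0.446 y -0.05 -0.016
0.071 24 x 0.447 0.471 y -0.074 -0.015
0.081 37 x 0.448 0.471 y -0.077 -0.016
0.091 33 x 0.447 0.465 y -0.076 -0.012
top 14
0.021 4 x 0.405 0.422 y -0.055 -0.051
0.031 10 x 0.4 0.414 y -0.054 -0.044
```

View pics/cs24.png

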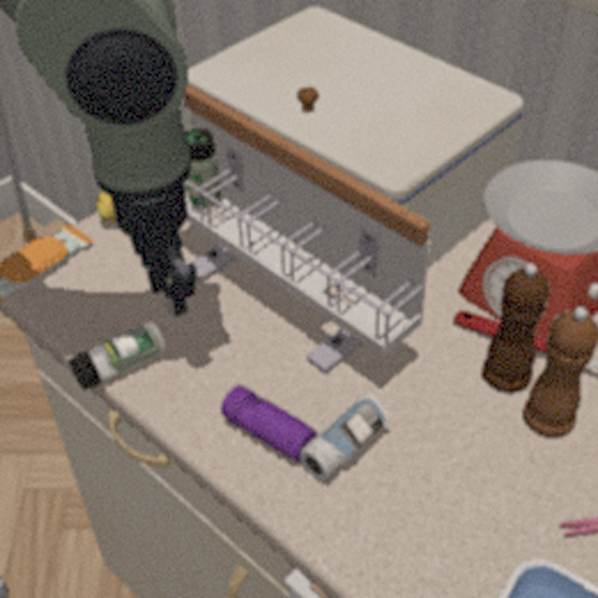

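Jar 2 slipped out and lies again at about (115,355), nearer the front edge. I'll re-measure it.

Call:
move_arm([
  [[-0.03,0,0,0,70],[-0.04,0,-0.02,0,70],[-0.04,0,-0.03,0,70],[0,-0.04,-0.02,0,70],[0,0,0,0,70]],
])

```text
time_s: 29.75
tcp_pos: [0.5397, -0.0185, 0.1802]
ee_rot: [0.709, -0.082, -0.696, -0.081]
contact_force: [-1.3, 0.3, -1.1]
finger_gap: 0.0597
```

```bash
python3 ch.py 25; python3 pca.py 25 .33 .5 -.1 .02; python3 -c "
from h import *
crop('scene',25,190,270,190,310,5,'pics/z25.png')
W=cloud('scene',np.load('pics/scene25.npy'))
for y in(-.1,-.05,0,.05):
    m=(abs(W[...,1]-y)<.01)&(abs(W[...,2])<.01);print('edge',y,W[m][:,0].min())"
```

```text
t 29.75 tcp [ 0.5397 -0.0185  0.1802] yaw_y -103.22 down [ 0.017 -0.005 -1.   ] gap 0.0597 F [-1.3  0.3 -1.1] j [-0.59  0.55  0.73  1.92 -0.48  0.84 -1.41]
shift [-0.1206 -0.0089  0.0407] spin -13.22
top 530 ctr [ 0.394 -0.03 ] dir [-0.9751  0.2219] len 0.1044 wid 0.041 zmax 0.0424 rect [394. -30.] 40.7 104.4 77.4
scene 521 ctr [ 0.3928 -0.0281] dir [-0.9728  0.2317] len 0.105 wid 0.0383 zmax 0.0414 rect [392.9 -28. ] 38.3 105.1 76.4
edge -0.1 -0.10257090583006725
edge -0.05 -0.14716687593593022
edge 0 -0.14941649366388532
edge 0.05 -0.148478273838959
```

View pics/z25.png

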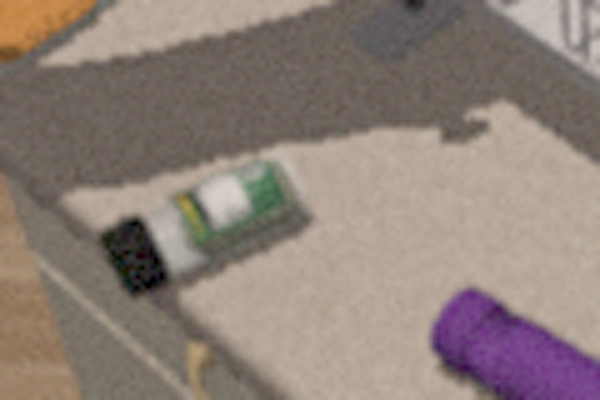

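The cap end is at x≈0.342, over the front edge and out of reach. I'll grip near the base end, carry the jar forward about 8 cm and lay it down again.

```bash
python3 -c "
from h import *
go([.425,-.0366,.1],-102.7)"
```

```text
t 29.85 tcp [ 0.5371 -0.0229  0.18  ] yaw_y -103.49 down [ 0.016 -0.006 -1.   ] gap 0.0594 F [-0.5 -0.   0.2] j [-0.59  0.55  0.73  1.92 -0.48  0.83 -1.41]
shift [0.0783 0.0393 0.1072] spin -0.79
```

Call:
move_arm([
  [[0,0.005,0.02,0,70],[0,0.01,0.03,0,70],[0.02,0.01,0.025,0,70],[0.03,0.01,0.02,0,70],[0.025,0.004,0.01,0,70],[0,0,0,0,70]],
])

```text
time_s: 30.45
tcp_pos: [0.4171, -0.0393, 0.1001]
ee_rot: [0.706, -0.086, -0.698, -0.082]
contact_force: [0.8, -0.2, -0.2]
finger_gap: 0.0599
```

```bash
python3 -c "
from h import *
go([.425,-.0366,.005],-102.7)"
```

```text
t 30.45 tcp [ 0.4171 -0.0393  0.1001] yaw_y -103.67 down [ 0.012 -0.007 -1.   ] gap 0.0599 F [ 0.8 -0.2 -0.2] j [-0.52  0.51  0.61  2.26 -0.6   0.51 -1.25]
shift [ 0.0952 -0.0049 -0.0058] spin -0.97
```

Call:
move_arm([
  [[0.02,-0.002,-0.004,0,70],[0.025,-0.001,-0.003,0,70],[0.025,0,0,0,70],[0.015,0,0,0,70],[0.008,0,0,0,70],[0,0,0,0,70]],
])

```text
time_s: 31.05
tcp_pos: [0.4291, -0.0397, 0.0079]
ee_rot: [0.707, -0.086, -0.696, -0.084]
contact_force: [0.4, -0.3, 0.3]
finger_gap: 0.0597
```

```bash
python3 -c "
from h import *
go([.425,-.0366,.005],-102.7)"
```

```text
t 31.05 tcp [ 0.4291 -0.0397  0.0079] yaw_y -103.84 down [ 0.015 -0.005 -1.   ] gap 0.0597 F [ 0.4 -0.3  0.3] j [-0.3   0.69  0.33  2.26 -0.79  0.29 -1.09]
shift [ 0.0028 -0.0021  0.0048] spin -1.14
```

Call:
move_arm([
  [[0.003,-0.002,0.003,0,70],[0,0,0,0,35],[0,0,0,0,35],[0,0,0,0,35],[0,0,0,0,35],[-0.01,0,0,0,35],[-0.02,0,0,0,35],[-0.02,0,-0.01,0,35],[0,0,-0.02,0,35],[0,0,-0.02,0,35],[0,0,-0.02,0,35],[0,0,-0.01,0,35],[0,0,0,0,35]],
], grip_force=70)

```text
time_s: 32.35
tcp_pos: [0.5069, -0.0551, 0.0628]
ee_rot: [0.709, -0.085, -0.695, -0.084]
contact_force: [0.0, 0.7, -2.5]
finger_gap: 0.0384
```

```bash
python3 ch.py 26
```

```text
t 32.35 tcp [ 0.5069 -0.0551  0.0628] yaw_y -103.71 down [ 0.019 -0.004 -1.   ] gap 0.0384 F [ 0.   0.7 -2.5] j [-0.4   0.68  0.54  2.06 -0.66  0.55 -1.2 ]
shift [-0.2376 -0.0519  0.0152] spin -13.71
```

View pics/cs26.png

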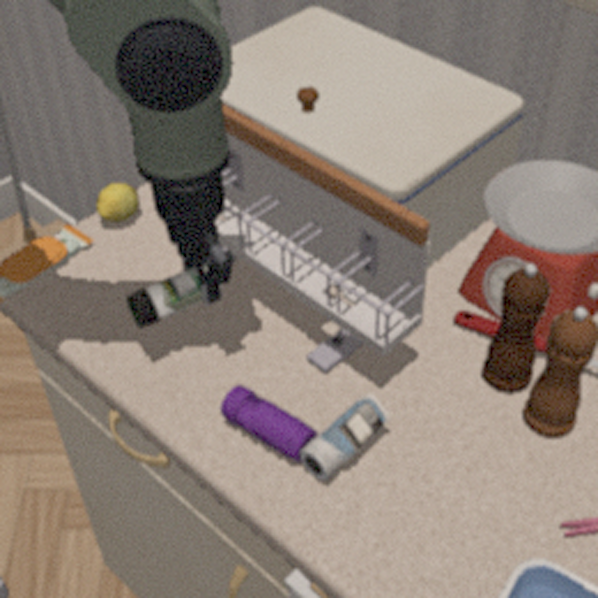

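Call:
move_arm([
  [[0.015,0,0,0,35],[0.015,0,0,0,35],[0.012,0,0,0,35],[0.006,0,0,0,35],[0.003,0,0,0,35],[0,0,0,0,35]],
])

```text
time_s: 33.05
tcp_pos: [0.5025, -0.054, 0.0099]
ee_rot: [0.707, -0.085, -0.697, -0.084]
contact_force: [-0.4, 0.1, -0.6]
finger_gap: 0.0384
```

```bash
python3 -c "
from h import *
go([.5,-.0551,.009],-102.7)"
```

```text
t 33.05 tcp [ 0.5025 -0.054   0.0099] yaw_y -103.74 down [ 0.015 -0.003 -1.   ] gap 0.0384 F [-0.4  0.1 -0.6] j [-0.33  0.76  0.43  2.08 -0.73  0.44 -1.13]
shift [0.0009 0.0016 0.0022] spin -1.04
```

Call:
move_arm([
  [[0.002,0,0,0,35],[0.002,0,0,0,35],[0,0,0,0,50],[0,0,0,0,70],[0,0,0,0,70],[-0.02,0,0,0,70],[-0.04,0,0,0,70],[-0.04,0,0,0,70],[0,-0.04,0.0,0,70],[0,-0.04,0,0,70],[0,0,0,0,70]],
])

```text
time_s: 34.15
tcp_pos: [0.5216, 0.0255, 0.1119]
ee_rot: [0.708, -0.086, -0.695, -0.086]
contact_force: [-0.5, -0.8, -0.8]
finger_gap: 0.0599
```

```bash
python3 ch.py 27; python3 pca.py 27 .38 .56 -.1 .02
```

```text
t 34.15 tcp [0.5216 0.0255 0.1119] yaw_y -103.95 down [ 0.018 -0.002 -1.   ] gap 0.0599 F [-0.5 -0.8 -0.8] j [-0.63  0.63  0.65  2.01 -0.6   0.68 -1.41]
shift [-0.1884  0.0294  0.0114] spin -13.95
top 519 ctr [ 0.4689 -0.048 ] dir [-0.9713  0.2379] len 0.1047 wid 0.041 zmax 0.0426 rect [468.8 -48.5] 41.0 104.6 75.5
scene 476 ctr [ 0.4666 -0.0475] dir [-0.966   0.2586] len 0.1043 wid 0.0394 zmax 0.0417 rect [466.5 -47.4] 37.8 103.8 77.1
```

View pics/cs27.png

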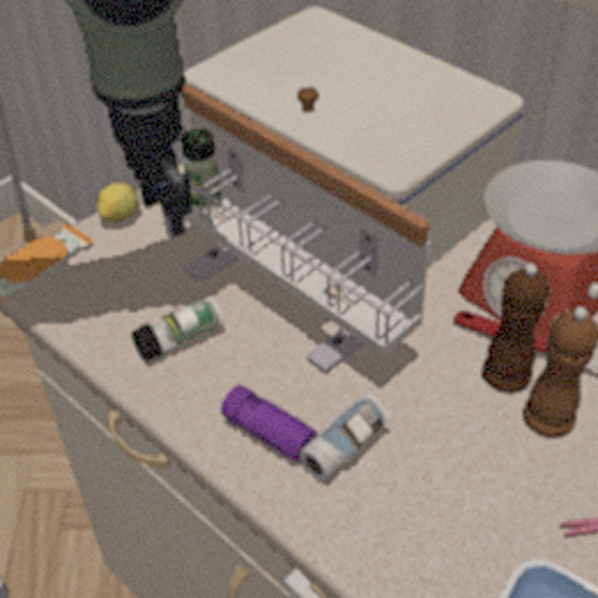

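Call:
move_arm([
  [[-0.01,0.01,0.02,0,70],[0,0.03,0.03,0,70],[0.02,0.025,0.02,0,70],[0.02,0.01,0,0,70],[0,0,0,0,70]],
])

```text
time_s: 34.75
tcp_pos: [0.4301, -0.0405, 0.08]
ee_rot: [0.708, -0.09, -0.695, -0.087]
contact_force: [0.5, -0.1, 0.0]
finger_gap: 0.0598
```

```bash
python3 -c "
from h import *
go([.432,-.0388,.004],-104.2)"
```

```text
t 34.75 tcp [ 0.4301 -0.0405  0.08  ] yaw_y -104.41 down [ 0.018 -0.006 -1.   ] gap 0.0598 F [ 0.5 -0.1  0. ] j [-0.48  0.56  0.56  2.25 -0.66  0.47 -1.21]
shift [ 0.076  -0.0022 -0.    ] spin -0.21
```

Call:
move_arm([
  [[0.02,-0.002,0.001,0,70],[0.025,0,0.001,0,70],[0.02,0,0.001,0,70],[0.008,0,0.001,0,70],[0,0,0,0,70]],
])

```text
time_s: 35.25
tcp_pos: [0.4297, -0.0401, 0.007]
ee_rot: [0.708, -0.092, -0.694, -0.09]
contact_force: [-0.1, -0.2, 0.4]
finger_gap: 0.0598
```

```bash
python3 -c "
from h import *
go([.432,-.0388,.004],-104.2)"
```

```text
t 35.25 tcp [ 0.4297 -0.0401  0.007 ] yaw_y -104.73 down [ 0.02  -0.006 -1.   ] gap 0.0598 F [-0.1 -0.2  0.4] j [-0.3   0.69  0.34  2.26 -0.82  0.28 -1.08]
shift [ 0.003  -0.0019 -0.0018] spin -0.53
```

Call:
move_arm([
  [[0.003,-0.001,0,0,70],[0,0,0,0,40],[0,0,0,0,40],[0,0,0,0,40],[0,0,0,0,40],[-0.01,0,0,0,40],[-0.02,0,0,0,42],[-0.02,0,0,0,44],[-0.02,0,0,0,46],[-0.005,0,0,0,46.5],[0,0,0,0,47],[0,0,0,0,47],[0,0,0,0,47.2],[0,0,0,0,47.2]],
], grip_force=20)

```text
time_s: 36.65
tcp_pos: [0.4289, -0.0381, 0.0826]
ee_rot: [0.709, -0.091, -0.694, -0.089]
contact_force: [0.5, 0.1, -2.5]
finger_gap: 0.0401
```

```bash
python3 ch.py 28; python3 jar.py 28 .46 -.045 .12
```

```text
t 36.65 tcp [ 0.4289 -0.0381  0.0826] yaw_y -104.68 down [ 0.021 -0.005 -1.   ] gap 0.0401 F [ 0.5  0.1 -2.5] j [-0.49  0.56  0.58  2.25 -0.67  0.48 -1.21]
shift [-0.2161 -0.0549 -0.0638] spin -14.68
scene 459
0.011 22 x 0.432 0.468 y -0.065 -0.048
0.021 36 x 0.43 0.469 y -0.062 -0.043
0.031 42 x 0.425 0.467 y -0.064 -0.045
0.041 37 x 0.422 0.461 y -0.062 -0.042
0.051 45 x 0.417 0.462 y -0.062 -0.039
0.061 44 x 0.415 0.455 y -0.06 -0.036
0.071 48 x 0.413 0.453 y -0.06 -0.035
0.081 19 x 0.407 0.45 y -0.064 -0.038
0.091 31 x 0.404 0.444 y -0.07 -0.033
0.101 102 x 0.403 0.431 y -0.071 -0.008
0.111 27 x 0.411 0.427 y -0.072 -0.01
0.121 6 x 0.411 0.441 y -0.061 -0.007
top 212
0.031 18 x 0.469 0.492 y -0.071 -0.038
0.041 32 x 0.455 0.492 y -0.07 -0.04
0.051 43 x 0.45 0.486 y -0.069 -0.036
0.061 33 x 0.453 0.477 y -0.067 -0.033
0.071 37 x 0.439 0.472 y -0.065 -0.035
0.081 38 x 0.437 0.464 y -0.063 -0.039
0.091 11 x 0.44 0.456 y -0.062 -0.049
```

View pics/cs28.png

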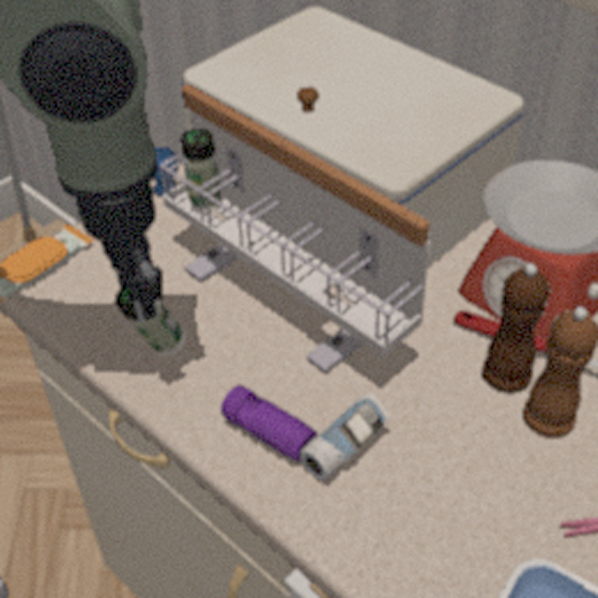

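Jar 2 is still swinging down, at about 20° now. I'll give it a moment and then tighten.

Call:
move_arm([
  [[-0.006,0,0,0,47.2],[0,0,0,0,47.2],[0,0,0,0,47.2],[0,0,0,0,45],[0,0,0,0,44]],
])

```text
time_s: 37.25
tcp_pos: [0.4285, -0.0382, 0.0889]
ee_rot: [0.709, -0.091, -0.694, -0.09]
contact_force: [0.1, 0.5, -1.8]
finger_gap: 0.0398
```

```bash
python3 ch.py 29; python3 jar.py 29 .46 -.045 .12
```

```text
t 37.25 tcp [ 0.4285 -0.0382  0.0889] yaw_y -104.7 down [ 0.02  -0.005 -1.   ] gap 0.0398 F [ 0.1  0.5 -1.8] j [-0.51  0.55  0.6   2.25 -0.66  0.49 -1.22]
shift [-0.2098 -0.0551 -0.0638] spin -14.7
scene 464
0.011 10 x 0.433 0.449 y -0.063 -0.046
0.021 36 x 0.429 0.47 y -0.063 -0.045
0.031 30 x 0.425 0.463 y -0.063 -0.04
0.041 42 x 0.422 0.466 y -0.063 -0.046
0.051 41 x 0.419 0.46 y -0.062 -0.044
0.061 47 x 0.415 0.457 y -0.062 -0.04
0.071 44 x 0.413 0.455 y -0.06 -0.038
0.081 36 x 0.412 0.452 y -0.059 -0.038
0.091 24 x 0.406 0.447 y -0.065 -0.031
0.101 49 x 0.403 0.431 y -0.071 -0.023
0.111 94 x 0.402 0.432 y -0.071 -0.01
0.121 11 x 0.412 0.425 y -0.071 -0.015
top 112
0.021 11 x 0.444 0.47 y -0.065 -0.038
0.031 13 x 0.439 0.47 y -0.066 -0.038
0.041 21 x 0.442 0.467 y -0.064 -0.037
0.051 14 x 0.436 0.464 y -0.065 -0.045
0.061 22 x 0.439 0.461 y -0.064 -0.038
0.071 14 x 0.437 0.456 y -0.063 -0.046
0.081 12 x 0.437 0.453 y -0.061 -0.048
```

Call:
move_arm([
  [[0.006,0,-0.003,0,44],[0.004,0,-0.006,0,44],[0.002,0,-0.006,0,44],[0.001,0,-0.006,0,44],[0.001,0,-0.006,0,44],[0,0,0,0,44]],
])

```text
time_s: 37.95
tcp_pos: [0.4595, -0.0463, 0.0756]
ee_rot: [0.71, -0.091, -0.692, -0.091]
contact_force: [-0.4, 0.2, 11.8]
finger_gap: 0.0397
```

```bash
python3 ch.py 30; python3 jar.py 30 .47 -.045 .12
```

```text
t 37.95 tcp [ 0.4595 -0.0463  0.0756] yaw_y -104.76 down [ 0.026 -0.004 -1.   ] gap 0.0397 F [-0.4  0.2 11.8] j [-0.45  0.6   0.57  2.18 -0.68  0.5  -1.19]
shift [-0.2235 -0.0557 -0.0332] spin -14.76
scene 459
0.011 31 x 0.437 0.468 y -0.064 -0.037
0.021 39 x 0.436 0.47 y -0.065 -0.04
0.031 38 x 0.435 0.472 y -0.066 -0.037
0.041 44 x 0.435 0.474 y -0.065 -0.035
0.051 37 x 0.435 0.466 y -0.064 -0.039
0.061 44 x 0.433 0.468 y -0.065 -0.037
0.071 23 x 0.434 0.459 y -0.063 -0.034
0.081 30 x 0.433 0.462 y -0.075 -0.041
0.091 49 x 0.432 0.461 y -0.079 -0.036
0.101 93 x 0.433 0.462 y -0.079 -0.019
0.111 28 x 0.436 0.469 y -0.08 -0.017
top 2
```

Call:
move_arm([
  [[0.001,0,-0.004,0,44],[0,0,-0.001,0,44],[0,0,0,0,52],[0,0,0,0,62],[0,0,0,0,62],[-0.003,0,0.005,-7,62],[0,0,0,-6.9,62],[0,0,0,0,62]],
])

```text
time_s: 38.85
tcp_pos: [0.4588, -0.0463, 0.0762]
ee_rot: [0.716, -0.004, -0.698, -0.002]
contact_force: [-1.0, -0.5, 0.9]
finger_gap: 0.0531
```

```bash
python3 ch.py 31; python3 jar.py 31 .47 -.045 .12; python3 -c "
from h import *
go([.456,-.0445,.079],-90.9)
crop('scene',31,150,270,200,320,5,'pics/z31.png')"
```

```text
t 38.85 tcp [ 0.4588 -0.0463  0.0762] yaw_y -90.46 down [ 0.025 -0.004 -1.   ] gap 0.0531 F [-1.  -0.5  0.9] j [-0.41  0.58  0.5   2.18 -0.6   0.48 -1.02]
shift [-0.2228 -0.0458 -0.0464] spin -0.46
scene 533
0.011 32 x 0.439 0.472 y -0.065 -0.042
0.021 37 x 0.438 0.474 y -0.065 -0.037
0.031 38 x 0.438 0.469 y -0.066 -0.039
0.041 47 x 0.437 0.471 y -0.066 -0.038
0.051 39 x 0.438 0.473 y -0.067 -0.038
0.061 38 x 0.437 0.468 y -0.066 -0.036
0.071 30 x 0.439 0.454 y -0.065 -0.036
0.081 28 x 0.438 0.456 y -0.081 -0.019
0.091 59 x 0.438 0.469 y -0.085 -0.011
0.101 123 x 0.438 0.476 y -0.085 -0.013
0.111 48 x 0.44 0.467 y -0.085 -0.013
0.121 14 x 0.446 0.463 y -0.083 -0.007
top 2
t 38.95 tcp [ 0.4588 -0.0463  0.0762] yaw_y -90.8 down [ 0.025 -0.004 -1.   ] gap 0.0529 F [-0.6  0.4 -0.4] j [-0.41  0.59  0.5   2.18 -0.6   0.48 -1.02]
shift [-0.0029 -0.0017  0.0027] spin 0.1
```

View pics/z31.png

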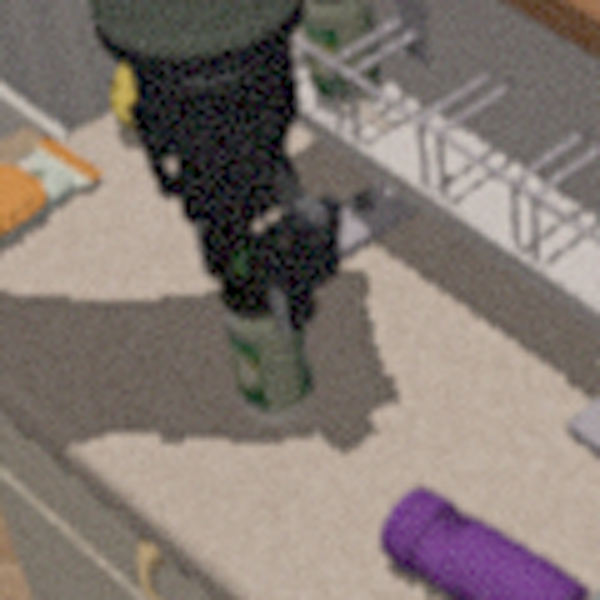

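Jar 2 is upright on the table, its edge vertical at x 0.438. I'll regrip higher and lift.

Call:
move_arm([
  [[-0.005,-0.001,0,0,62],[0,0,0,0,30],[0,0,0,0,30],[0,0,0,0,30],[0,0,0,0,30],[-0.01,0,0,0,30],[-0.03,0,0,0,30],[-0.04,0,0,0,30],[-0.04,0,0,0,30],[-0.02,0,0,0,30],[0,0,0,0,30]],
], grip_force=50)

```text
time_s: 40.05
tcp_pos: [0.4535, -0.0458, 0.2285]
ee_rot: [0.714, -0.011, -0.7, -0.008]
contact_force: [-0.2, 0.8, -2.8]
finger_gap: 0.0389
```

```bash
python3 ch.py 32; python3 jar.py 32 .46 -.05 .24 .13; python3 -c "
from h import *
go([.6065,-.0898,.225],-90.9)"
```

```text
t 40.05 tcp [ 0.4535 -0.0458  0.2285] yaw_y -91.56 down [ 0.021 -0.005 -1.   ] gap 0.0389 F [-0.2  0.8 -2.8] j [-0.68  0.33  0.81  2.07 -0.32  0.84 -1.28]
shift [-0.0707 -0.0468 -0.0467] spin -1.56
scene 494
0.145 12 x 0.434 0.454 y -0.065 -0.042
0.155 45 x 0.433 0.463 y -0.066 -0.041
0.165 55 x 0.432 0.47 y -0.066 -0.039
0.175 55 x 0.432 0.464 y -0.066 -0.035
0.185 53 x 0.432 0.47 y -0.067 -0.041
0.195 54 x 0.432 0.465 y -0.066 -0.037
0.205 63 x 0.432 0.468 y -0.066 -0.038
0.215 57 x 0.433 0.466 y -0.065 -0.038
0.225 44 x 0.434 0.461 y -0.071 -0.033
0.235 56 x 0.432 0.459 y -0.077 -0.019
top 12
t 40.15 tcp [ 0.4528 -0.0456  0.2263] yaw_y -91.54 down [ 0.018 -0.005 -1.   ] gap 0.0393 F [ 0.5  0.6 -1.4] j [-0.68  0.33  0.81  2.08 -0.32  0.84 -1.28]
shift [ 0.0044  0.04   -0.1548] spin -0.64
```

Call:
move_arm([
  [[-0.002,0.006,-0.02,0,30],[-0.002,0.008,-0.03,0,30],[-0.002,0.008,-0.03,0,30],[-0.002,0.008,-0.03,0,30],[-0.002,0.008,-0.03,-0.6,30],[0,0.002,-0.012,0,30],[0,0,0,0,30],[0,0,0,0,30]],
])

```text
time_s: 40.95
tcp_pos: [0.6029, -0.0909, 0.2264]
ee_rot: [-0.707, 0.007, 0.707, 0.005]
contact_force: [-2.2, -0.0, -0.8]
finger_gap: 0.0389
```

```bash
python3 ch.py 33; python3 jar.py 33 .58 -.09 .24 .13; python3 -c "
from h import *
go([.6065,-.0898,.225],-90.9)"
```

```text
t 40.95 tcp [ 0.6029 -0.0909  0.2264] yaw_y -90.99 down [-0.001 -0.003 -1.   ] gap 0.0389 F [-2.2 -0.  -0.8] j [-0.41  0.61  0.71  1.67 -0.44  1.03 -1.14]
shift [-0.0738 -0.0889  0.1045] spin -0.99
scene 762
0.135 44 x 0.576 0.636 y -0.13 -0.063
0.145 44 x 0.58 0.635 y -0.13 -0.085
0.155 76 x 0.58 0.634 y -0.13 -0.078
0.165 85 x 0.58 0.636 y -0.129 -0.08
0.175 84 x 0.58 0.635 y -0.13 -0.083
0.185 53 x 0.579 0.632 y -0.128 -0.081
0.195 74 x 0.581 0.624 y -0.128 -0.083
0.205 87 x 0.58 0.625 y -0.13 -0.073
0.215 105 x 0.583 0.636 y -0.13 -0.075
0.225 46 x 0.582 0.631 y -0.128 -0.081
0.235 64 x 0.581 0.608 y -0.122 -0.059
top 121
0.135 14 x 0.576 0.617 y -0.127 -0.062
0.155 4 x 0.583 0.593 y -0.111 -0.101
0.165 14 x 0.581 0.598 y -0.113 -0.082
0.175 11 x 0.582 0.6 y -0.113 -0.081
0.185 9 x 0.582 0.596 y -0.112 -0.08
0.195 13 x 0.582 0.598 y -0.112 -0.079
0.205 13 x 0.582 0.596 y -0.111 -0.083
0.215 16 x 0.583 0.634 y -0.129 -0.09
0.225 8 x 0.584 0.633 y -0.127 -0.089
0.235 17 x 0.584 0.596 y -0.123 -0.087
t 41.05 tcp [ 0.6028 -0.0905  0.227 ] yaw_y -90.96 down [-0.    -0.002 -1.   ] gap 0.0391 F [-1.2 -0.6 -1.6] j [-0.41  0.6   0.71  1.67 -0.44  1.03 -1.14]
shift [ 0.002  -0.0008 -0.0037] spin -0.06
```

View pics/cs33.png

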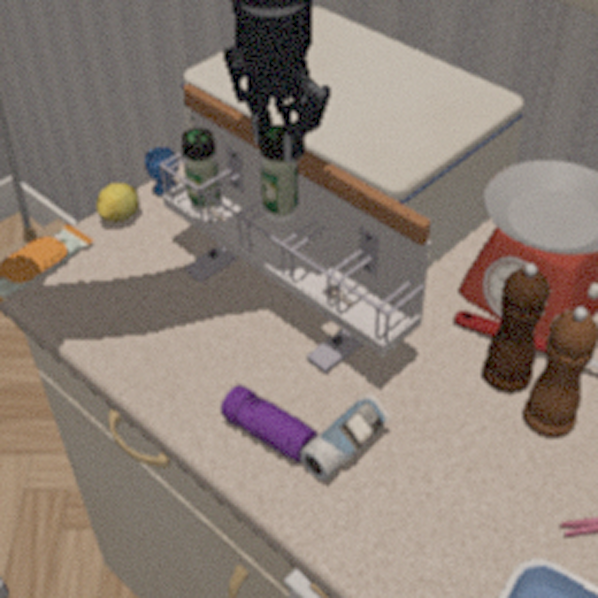

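Call:
move_arm([
  [[0,0,-0.004,0,30],[0.01,0,-0.001,0,30],[0.015,0,0,0,30],[0.015,0,0,0,30],[0.015,0,0,0,30],[0.01,0,0,0,30],[0.003,0,0,0,30],[0,0,0,0,30]],
])

```text
time_s: 41.85
tcp_pos: [0.6035, -0.0892, 0.1571]
ee_rot: [-0.705, 0.006, 0.709, 0.006]
contact_force: [0.2, 1.0, -1.7]
finger_gap: 0.0388
```

```bash
python3 ch.py 34; python3 -c "
from h import *
go([.6065,-.0898,.151],-90.9)
crop('scene',34,80,240,200,360,3.5,'pics/z34.png')"
```

```text
t 41.85 tcp [ 0.6035 -0.0892  0.1571] yaw_y -90.95 down [-0.004  0.001 -1.   ] gap 0.0388 F [ 0.2  1.  -1.7] j [-0.37  0.68  0.65  1.73 -0.51  0.91 -1.09]
shift [-0.1424 -0.0876  0.1056] spin -0.95
t 41.95 tcp [ 0.6036 -0.0892  0.1577] yaw_y -90.95 down [-0.004  0.001 -1.   ] gap 0.039 F [ 0.   1.1 -1. ] j [-0.37  0.68  0.65  1.73 -0.51  0.91 -1.09]
shift [ 0.0067  0.0006 -0.0029] spin -0.05
```

View pics/z34.png

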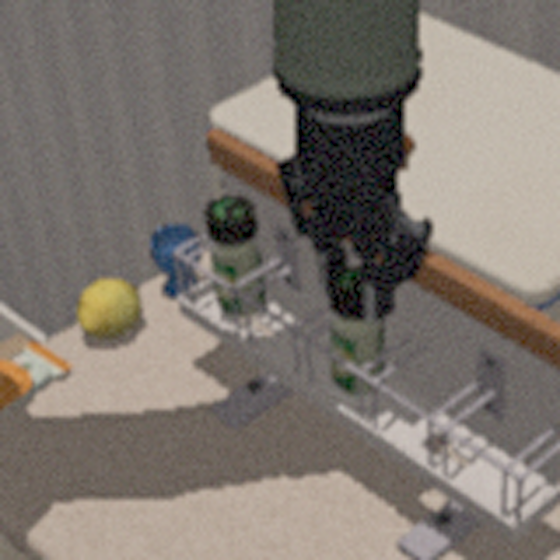

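```bash
python3 -c "
from h import *
crop('scene',34,140,220,260,360,7,'pics/z34b.png',.45)"; python3 jar.py 34 .58 -.09 .16 .06
```

```text
scene 903
0.065 183 x 0.571 0.635 y -0.13 -0.05
0.075 116 x 0.57 0.636 y -0.13 -0.051
0.085 74 x 0.569 0.636 y -0.129 -0.051
0.095 58 x 0.576 0.635 y -0.129 -0.057
0.105 62 x 0.576 0.635 y -0.13 -0.059
0.115 59 x 0.574 0.635 y -0.13 -0.059
0.125 149 x 0.574 0.635 y -0.13 -0.051
0.135 74 x 0.579 0.634 y -0.128 -0.06
0.145 77 x 0.582 0.634 y -0.13 -0.072
0.155 51 x 0.583 0.633 y -0.127 -0.08
top 275
0.065 119 x 0.572 0.613 y -0.128 -0.056
0.075 25 x 0.571 0.602 y -0.129 -0.063
0.085 22 x 0.573 0.597 y -0.126 -0.058
0.095 7 x 0.585 0.601 y -0.111 -0.079
0.105 6 x 0.576 0.594 y -0.12 -0.078
0.115 9 x 0.582 0.596 y -0.11 -0.084
0.125 60 x 0.576 0.599 y -0.129 -0.072
0.135 12 x 0.583 0.595 y -0.119 -0.086
0.145 9 x 0.584 0.589 y -0.105 -0.082
0.155 6 x 0.583 0.593 y -0.108 -0.088
```

View pics/z34b.png

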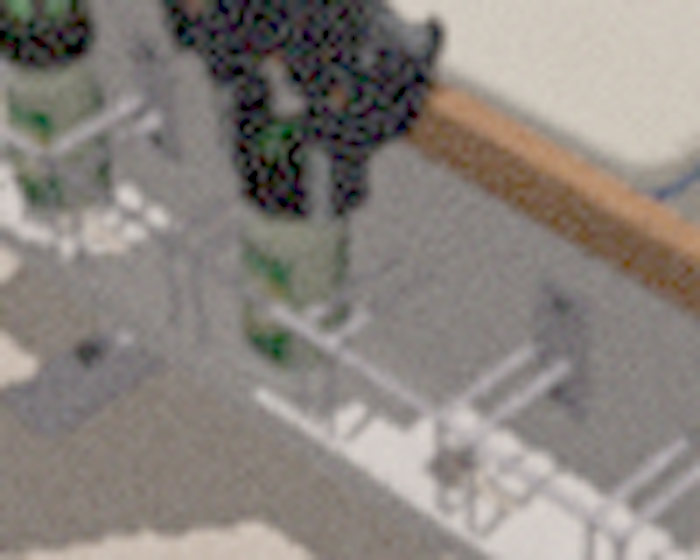

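The guard wire crosses in front of jar 2 at about (310,330), so the jar is inside the place. I'll finish lowering it.

Call:
move_arm([
  [[0.003,0,-0.0015,0,30],[0.002,0,0,0,30],[0.002,0,0,0,30]],
])

```text
time_s: 42.25
tcp_pos: [0.606, -0.0894, 0.1517]
ee_rot: [-0.707, 0.006, 0.708, 0.006]
contact_force: [-0.5, 0.4, -0.9]
finger_gap: 0.039
```

```bash
python3 -c "
from h import *
go([.6065,-.0898,.149],-90.9)"
```

```text
t 42.25 tcp [ 0.606  -0.0894  0.1517] yaw_y -90.94 down [-0.002  0.001 -1.   ] gap 0.039 F [-0.5  0.4 -0.9] j [-0.37  0.69  0.65  1.73 -0.52  0.9  -1.09]
shift [ 0.0027  0.0004 -0.0005] spin -0.04
```

Call:
move_arm([
  [[0.002,0,0,0,30],[0.001,0,0,0,30]],
])

```text
time_s: 42.45
tcp_pos: [0.6058, -0.0897, 0.1503]
ee_rot: [-0.707, 0.005, 0.708, 0.007]
contact_force: [-12.1, 3.3, 26.4]
finger_gap: 0.039
```

```bash
python3 -c "
from h import *
go([.6065,-.0898,.149],-90.9)"
```

```text
t 42.45 tcp [ 0.6058 -0.0897  0.1503] yaw_y -90.96 down [-0.001  0.002 -1.   ] gap 0.039 F [-12.1   3.3  26.4] j [-0.37  0.69  0.64  1.73 -0.52  0.9  -1.09]
shift [ 0.0013  0.0001 -0.0007] spin -0.06
```

Call:
move_arm([
  [[-0.001,0,0,0,30],[0,0,0,0,52],[0,0,0,0,60],[0,0,0,0,60],[-0.01,0,0,0,60],[-0.03,0,0,0,60],[-0.04,0,0,0,60],[-0.02,0,0.03,0,70],[0,0,0.04,0,70],[0,0,0.03,0,70],[0,0,0,0,70]],
])

```text
time_s: 43.55
tcp_pos: [0.5037, -0.0891, 0.2584]
ee_rot: [0.708, -0.006, -0.706, -0.007]
contact_force: [0.5, 0.1, 0.4]
finger_gap: 0.0602
```

```bash
python3 ch.py 35
python3 - <<'E'
from h import *
crop('scene',35,210,310,250,390,5,'pics/z35.png')
for n in("top","scene"):
    W=cloud(n,np.load(f"pics/{n}35.npy"));p=cv2.imread(f"pics/{n}35.png");h=cv2.cvtColor(p,cv2.COLOR_BGR2HSV)
    m=(W[...,0]>.36)&(W[...,0]<.56)&(W[...,1]>-.38)&(W[...,1]<-.16)&(W[...,2]>.022)&(W[...,2]<.06)
    pu=(abs(h[...,0].astype(int)-142)<14)&(h[...,1]>60)
    for nm,mm in(("pur",m&pu),("jar",m&~cv2.dilate(pu.astype(np.uint8),np.ones((3,3))).astype(bool))):
        cn,lab,st,_=cv2.connectedComponentsWithStats(mm.astype(np.uint8))
        for i in range(1,cn):
            if st[i,4]<60: continue
            q=(W[lab==i][:,:2]*1000).astype(np.float32)
            print(n,nm,st[i],cv2.minAreaRect(q),W[lab==i][:,2].max())
E
```

```text
t 43.55 tcp [ 0.5037 -0.0891  0.2584] yaw_y -91.02 down [ 0.002  0.002 -1.   ] gap 0.0602 F [0.5 0.1 0.4] j [-0.53  0.4   0.79  1.89 -0.34  0.99 -1.17]
shift [-0.0415 -0.0891  0.0052] spin -1.02
top pur [317 235  37  17 444] ((443.2593994140625, -224.3460693359375), (34.89563751220703, 101.77140045166016), 7.535270690917969) 0.04565518549280096
top jar [353 210  17  36 560] ((485.35955810546875, -298.61895751953125), (45.00088882446289, 97.84623718261719), 89.2685775756836) 0.04997286725792893
scene pur [276 248  42  31 586] ((441.3270263671875, -222.85910034179688), (37.558406829833984, 104.64737701416016), 6.111035346984863) 0.043515434898827386
scene jar [312 251  38  36 652] ((483.92816162109375, -296.24176025390625), (100.4645004272461, 44.68931198120117), 0.3893398642539978) 0.048769350748845475
```

View pics/cs35.png

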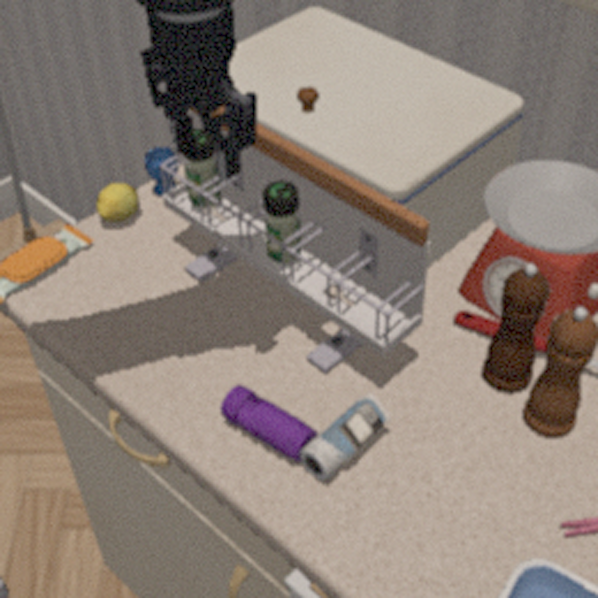

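View pics/z35.png

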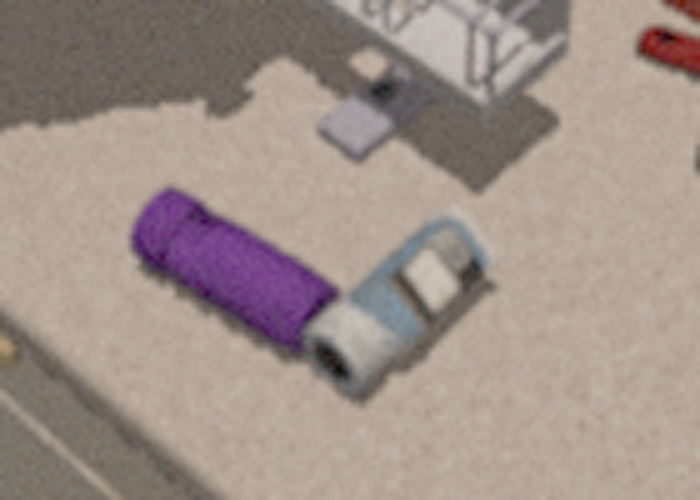

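Jar 2 stands in the middle place. The square jar's cap at about (345,350) rests against the purple jar. I'll grip it near its base, clear of the purple jar, and carry it aside first.

Call:
move_arm([
  [[0,0.02,0,0,75],[0,0.03,0,0,75],[0.01,0.04,0,0,75],[0.02,0.04,0,0,75],[0.03,0.04,-0.005,0,75],[0.03,0.03,-0.005,0,75],[0.03,0.008,0,0,75],[0.02,0,0,0,75],[0,0,0,0,75]],
])

```text
time_s: 44.55
tcp_pos: [0.5241, -0.3053, 0.1125]
ee_rot: [0.71, -0.003, -0.705, -0.003]
contact_force: [-0.5, 0.1, 0.2]
finger_gap: 0.0641
```

```bash
python3 -c "
from h import *
go([.516,-.2985,.006],-90.3)"
```

```text
t 44.55 tcp [ 0.5241 -0.3053  0.1125] yaw_y -90.49 down [ 0.007 -0.001 -1.   ] gap 0.0641 F [-0.5  0.1  0.2] j [ 0.03  0.73  0.61  1.78 -0.56  0.81 -0.66]
shift [ 0.1065 -0.0068  0.0089] spin -0.19
```

Call:
move_arm([
  [[0.015,-0.004,0.005,0,75],[0.025,-0.003,0.003,0,75],[0.03,0,0,0,75],[0.02,0,0,0,75],[0.012,0,0,0,75],[0,0,0,0,75]],
])

```text
time_s: 45.15
tcp_pos: [0.5235, -0.2993, 0.0115]
ee_rot: [0.712, -0.003, -0.702, -0.001]
contact_force: [-0.8, -0.1, 0.6]
finger_gap: 0.0642
```

```bash
python3 -c "
from h import *
go([.516,-.2985,.006],-90.3)"
```

```text
t 45.15 tcp [ 0.5235 -0.2993  0.0115] yaw_y -90.28 down [ 0.013 -0.003 -1.   ] gap 0.0642 F [-0.8 -0.1  0.6] j [ 0.1   0.86  0.48  1.82 -0.66  0.62 -0.58]
shift [ 0.0054 -0.0008  0.0076] spin 0.02
```

Call:
move_arm([
  [[0.004,0,0.007,0,75],[0,0,0,0,40],[0,0,0,0,35],[0,0,0,0,35],[0,0,0,0,35],[0,0,0,0,35],[-0.01,0,0,0,35],[-0.02,0,0,0,35],[-0.015,0,0,0,35],[0,0,0,0,35]],
], grip_force=70)

```text
time_s: 46.15
tcp_pos: [0.5175, -0.3002, 0.0598]
ee_rot: [0.714, -0.003, -0.701, 0.0]
contact_force: [0.5, 0.4, -1.1]
finger_gap: 0.0439
```

```bash
python3 ch.py 36
```

```text
t 46.15 tcp [ 0.5175 -0.3002  0.0598] yaw_y -90.27 down [ 0.018 -0.005 -1.   ] gap 0.0439 F [ 0.5  0.4 -1.1] j [ 0.07  0.78  0.54  1.83 -0.62  0.68 -0.61]
shift [-0.242  -0.2989  0.0146] spin -0.27
```

View pics/cs36.png

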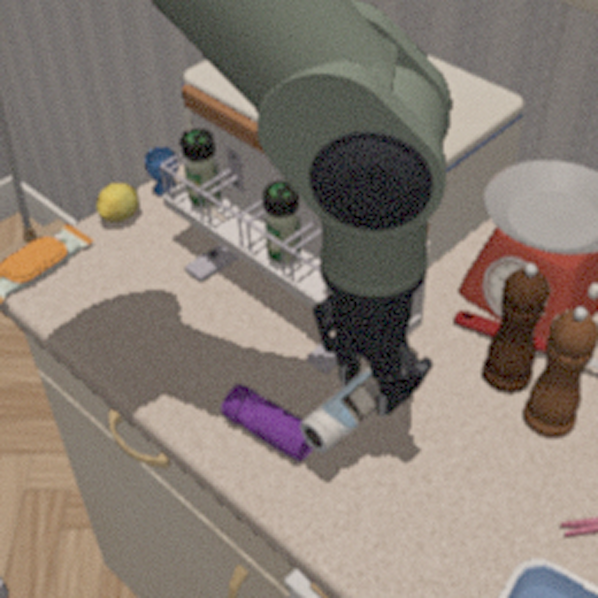

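Call:
move_arm([
  [[0,0.01,0,0,35],[0,0.02,0,0,35],[0,0.02,0,0,35],[0,0.01,0,0,35],[0.015,0,0,0,35],[0.015,0,0,0,35],[0.01,0,0,0,35],[0.006,0,0,0,35],[0,0,0,0,35]],
])

```text
time_s: 47.15
tcp_pos: [0.5167, -0.3603, 0.0058]
ee_rot: [0.712, -0.001, -0.702, -0.001]
contact_force: [-1.6, -2.8, 4.4]
finger_gap: 0.043
```

```bash
python3 -c "
from h import *
go([.516,-.36,.009],-90.3)"
```

```text
t 47.15 tcp [ 0.5167 -0.3603  0.0058] yaw_y -90.16 down [ 0.014  0.    -1.   ] gap 0.043 F [-1.6 -2.8  4.4] j [ 0.21  0.89  0.48  1.74 -0.65  0.66 -0.51]
shift [-0.0032 -0.0003  0.0007] spin 0.14
```

Contact with the table; release, then rise and re-measure.

Call:
move_arm([
  [[0,0,0,0,50],[0,0,0,0,60],[0,0,0,0,75],[0,0,0,0,75],[-0.02,0,0,0,75],[-0.03,0,0,0,75],[-0.04,0,0,0,75],[-0.01,0.03,0,0,75],[0,0.04,0,0,75],[0,0.03,0,0,75]],
])

```text
time_s: 48.15
tcp_pos: [0.518, -0.454, 0.1052]
ee_rot: [0.711, 0.005, -0.703, 0.001]
contact_force: [0.1, 1.1, -0.4]
finger_gap: 0.0644
```

```bash
python3 ch.py 37; python3 pca.py 37 .4 .56 -.41 -.31; python3 -c "
from h import *
crop('scene',37,180,320,260,420,4,'pics/z37.png')"
```

```text
t 48.15 tcp [ 0.518  -0.454   0.1052] yaw_y -89.55 down [ 0.011  0.006 -1.   ] gap 0.0644 F [ 0.1  1.1 -0.4] j [ 0.3   0.84  0.57  1.54 -0.55  0.92 -0.5 ]
shift [-0.1921 -0.4553  0.0123] spin 0.45
top 241 ctr [ 0.5082 -0.3485] dir [-0.9018  0.4321] len 0.0642 wid 0.0456 zmax 0.0425 rect [ 507.8 -352. ] 38.9 55.9 87.7
scene 665 ctr [ 0.4846 -0.3479] dir [-0.9948  0.1019] len 0.1015 wid 0.0402 zmax 0.0409 rect [ 484.4 -348.1] 39.4 101.3 85.0
```

View pics/z37.png

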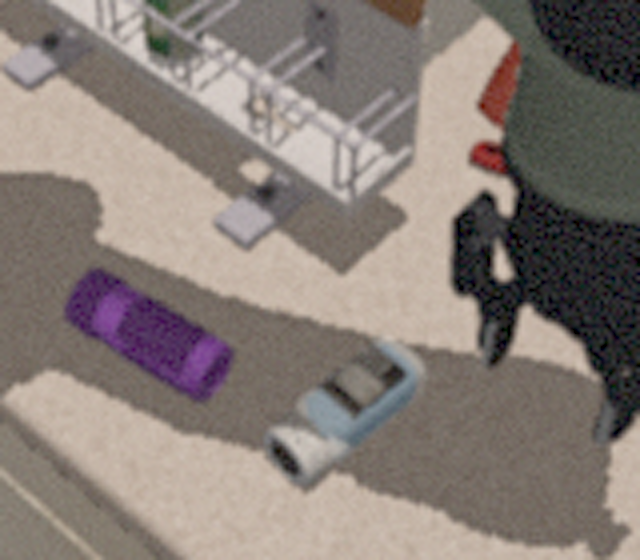

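The square jar lies flat and clear of the purple one, at (345,415) in the crop: width 40 mm, length 101 mm. Now I'll grip its cap end.

```bash
python3 -c "
from h import *
go([.449,-.346,.1],-95)"
```

```text
t 48.25 tcp [ 0.5164 -0.4564  0.1046] yaw_y -89.76 down [ 0.01   0.005 -1.   ] gap 0.0642 F [-0.7  0.6 -0.1] j [ 0.31  0.85  0.58  1.54 -0.55  0.92 -0.5 ]
shift [ 0.0045 -0.1106  0.067 ] spin 5.24
```

Call:
move_arm([
  [[0,-0.02,0.015,5,70],[0,-0.03,0.02,0,70],[0,-0.03,0.02,0,70],[0,-0.02,0.005,0,70],[0,0,0,0,70]],
])

```text
time_s: 48.75
tcp_pos: [0.46, -0.3473, 0.1018]
ee_rot: [0.709, -0.028, -0.704, -0.033]
contact_force: [-0.3, -0.5, 0.0]
finger_gap: 0.0595
```

```bash
python3 -c "
from h import *
go([.449,-.346,.006],-95)"; python3 ch.py 38; python3 pca.py 38 .4 .56 -.41 -.30
```

```text
t 48.75 tcp [ 0.46   -0.3473  0.1018] yaw_y -94.99 down [ 0.007  0.007 -1.   ] gap 0.0595 F [-0.3 -0.5  0. ] j [ 0.14  0.71  0.6   1.86 -0.58  0.76 -0.59]
shift [0.0957 0.0004 0.0116] spin 0.01
t 48.75 tcp [ 0.46   -0.3473  0.1018] yaw_y -94.99 down [ 0.007  0.007 -1.   ] gap 0.0595 F [-0.3 -0.5  0. ] j [ 0.14  0.71  0.6   1.86 -0.58  0.76 -0.59]
shift [-0.1954 -0.3511 -0.0109] spin -4.99
top 73 ctr [ 0.5193 -0.3404] dir [-0.8937  0.4487] len 0.0412 wid 0.0218 zmax 0.0414 rect [ 521.5 -339. ] 19.9 42.2 54.3
scene 503 ctr [ 0.4838 -0.3494] dir [-0.9712  0.2381] len 0.1026 wid 0.0483 zmax 0.0404 rect [ 483.7 -347.1] 40.0 99.1 85.1
```

Call:
move_arm([
  [[0.02,0,0.006,0,70],[0.03,0,0.004,0,70],[0.025,0,0.002,0,70],[0.015,0,0,0,70],[0.005,0,0,0,70],[0,0,0,0,70]],
])

```text
time_s: 49.45
tcp_pos: [0.4509, -0.3535, 0.004]
ee_rot: [0.71, -0.031, -0.703, -0.032]
contact_force: [0.0, -0.1, 0.3]
finger_gap: 0.0597
```

```bash
python3 -c "
from h import *
go([.449,-.346,.006],-95)"
```

```text
t 49.45 tcp [ 0.4509 -0.3535  0.004 ] yaw_y -95.15 down [ 0.01   0.001 -1.   ] gap 0.0597 F [ 0.  -0.1  0.3] j [ 0.25  0.84  0.47  1.9  -0.69  0.56 -0.48]
shift [-0.002  -0.0073  0.0026] spin -0.15
```

Call:
move_arm([
  [[-0.001,-0.006,0.001,0,70],[0,0,0,0,40],[0,0,0,0,40],[0,0,0,0,40],[0,0,0,0,40],[-0.01,0,0,0,40],[-0.02,0,0,0,40],[-0.02,0,0,0,42],[-0.02,0,0,0,44],[-0.005,0,0,0,45],[0,0,0,0,45.4],[0,0,0,0,45.4],[0,0,0,0,45.4]],
], grip_force=20)

```text
time_s: 50.75
tcp_pos: [0.4506, -0.3475, 0.0876]
ee_rot: [0.711, -0.032, -0.702, -0.032]
contact_force: [-0.7, -0.1, -1.1]
finger_gap: 0.0392
```

```bash
python3 ch.py 39; python3 -c "
from h import *
crop('scene',39,180,320,260,420,4,'pics/z39.png')"
```

```text
t 50.75 tcp [ 0.4506 -0.3475  0.0876] yaw_y -95.15 down [ 0.013 -0.    -1.   ] gap 0.0392 F [-0.7 -0.1 -1.1] j [ 0.16  0.71  0.58  1.89 -0.6   0.7  -0.56]
shift [-0.2118 -0.3508 -0.0209] spin -5.15
```

View pics/z39.png

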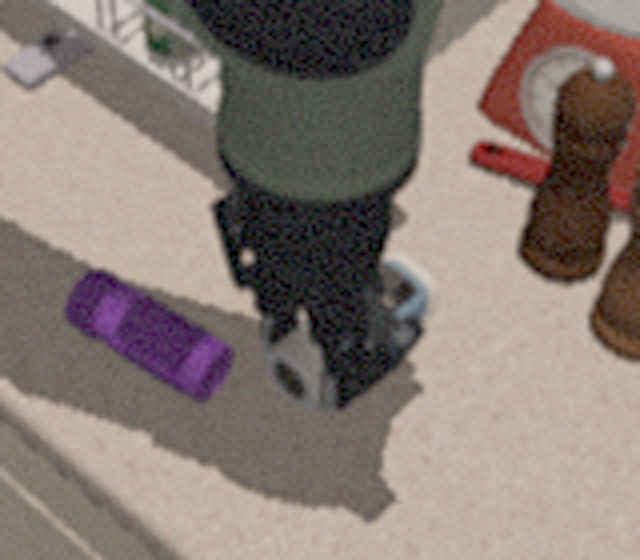

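Call:
move_arm([
  [[0.01,0,0,0,45.7],[0,0,0,0,45.9],[0,0,0,0,45.9],[0,0,0,0,46.1],[0,0,0,0,46.1]],
])

```text
time_s: 51.35
tcp_pos: [0.4498, -0.3474, 0.0751]
ee_rot: [0.71, -0.031, -0.703, -0.032]
contact_force: [0.3, 0.0, -0.6]
finger_gap: 0.0396
```

```bash
python3 ch.py 40; python3 -c "
from h import *
crop('scene',40,180,320,260,420,4,'pics/z40.png')"
```

```text
t 51.35 tcp [ 0.4498 -0.3474  0.0751] yaw_y -95.18 down [ 0.011  0.001 -1.   ] gap 0.0396 F [ 0.3  0.  -0.6] j [ 0.17  0.73  0.57  1.9  -0.62  0.68 -0.55]
shift [-0.224  -0.3509 -0.021 ] spin -5.18
```

View pics/z40.png

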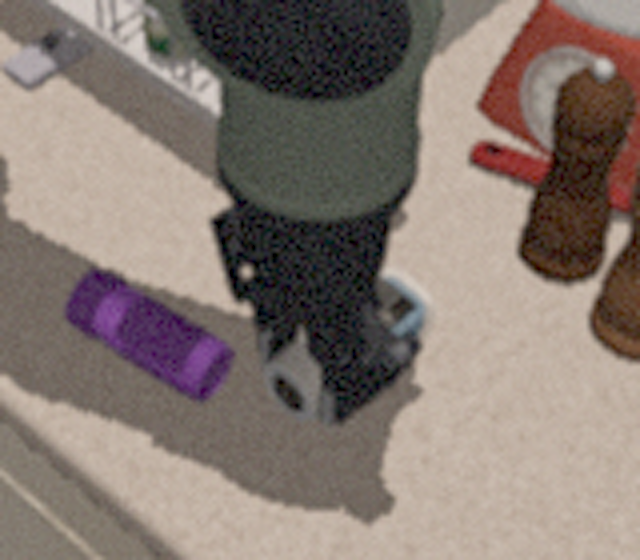

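Call:
move_arm([
  [[0,0,0,0,46.3],[0,0,0,0,46.3],[0,0,0,0,46.3]],
])

```text
time_s: 51.75
tcp_pos: [0.45, -0.3475, 0.0756]
ee_rot: [0.71, -0.031, -0.702, -0.032]
contact_force: [-1.6, -0.4, 2.4]
finger_gap: 0.0396
```

```bash
python3 ch.py 41; python3 -c "
from h import *
crop('scene',41,180,320,260,420,4,'pics/z41.png')"
```

```text
t 51.75 tcp [ 0.45   -0.3475  0.0756] yaw_y -95.17 down [ 0.012  0.001 -1.   ] gap 0.0396 F [-1.6 -0.4  2.4] j [ 0.17  0.73  0.57  1.9  -0.62  0.68 -0.55]
shift [-0.2236 -0.3509 -0.021 ] spin -5.17
```

View pics/z41.png

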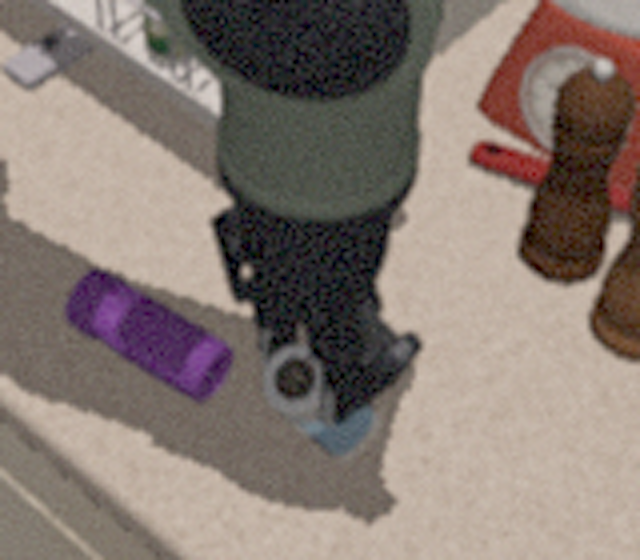

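The square jar has swung down: cap at (295,375), base at (345,435). I'll tighten and measure.

Call:
move_arm([
  [[0,0,0,0,44.5],[0,0,0,0,44],[0,0,0,0,43]],
])

```text
time_s: 52.15
tcp_pos: [0.4499, -0.3474, 0.0757]
ee_rot: [0.71, -0.031, -0.702, -0.032]
contact_force: [-0.5, 0.2, 1.1]
finger_gap: 0.0386
```

```bash
python3 ch.py 42; python3 jar.py 42 .46 -.35 .12
```

```text
t 52.15 tcp [ 0.4499 -0.3474  0.0757] yaw_y -95.18 down [ 0.012  0.001 -1.   ] gap 0.0386 F [-0.5  0.2  1.1] j [ 0.17  0.73  0.57  1.9  -0.62  0.68 -0.55]
shift [-0.2234 -0.3509 -0.0211] spin -5.18
scene 530
0.011 17 x 0.462 0.489 y -0.369 -0.358
0.021 35 x 0.454 0.499 y -0.369 -0.355
0.031 27 x 0.45 0.489 y -0.369 -0.355
0.041 28 x 0.443 0.486 y -0.368 -0.357
0.051 28 x 0.44 0.477 y -0.368 -0.356
0.061 18 x 0.434 0.463 y -0.367 -0.346
0.071 12 x 0.428 0.442 y -0.364 -0.348
0.081 23 x 0.424 0.442 y -0.374 -0.318
0.091 131 x 0.422 0.463 y -0.379 -0.318
0.101 153 x 0.429 0.463 y -0.378 -0.318
0.111 47 x 0.436 0.461 y -0.378 -0.319
0.121 11 x 0.434 0.457 y -0.38 -0.312
top 6
```

Call:
move_arm([
  [[0.004,0,-0.004,0,43],[0.002,0,-0.006,0,43],[0,0,-0.006,0,43],[0,0,-0.006,0,43],[0,0,-0.006,0,43],[0,0,-0.006,0,43],[0,0,0,0,43]],
])

```text
time_s: 52.95
tcp_pos: [0.486, -0.3523, 0.0724]
ee_rot: [0.711, -0.032, -0.701, -0.032]
contact_force: [-0.1, -0.2, 1.5]
finger_gap: 0.0392
```

```bash
python3 ch.py 43; python3 jar.py 43 .47 -.35 .12
```

```text
t 52.95 tcp [ 0.486  -0.3523  0.0724] yaw_y -95.25 down [ 0.015 -0.001 -1.   ] gap 0.0392 F [-0.1 -0.2  1.5] j [ 0.15  0.77  0.57  1.82 -0.62  0.72 -0.59]
shift [-0.2277 -0.3522  0.015 ] spin -5.25
scene 618
0.011 34 x 0.478 0.51 y -0.372 -0.336
0.021 34 x 0.476 0.512 y -0.372 -0.338
0.031 30 x 0.472 0.505 y -0.371 -0.342
0.041 33 x 0.469 0.508 y -0.371 -0.341
0.051 32 x 0.465 0.501 y -0.37 -0.338
0.061 24 x 0.462 0.487 y -0.37 -0.336
0.071 34 x 0.462 0.476 y -0.369 -0.332
0.081 39 x 0.458 0.486 y -0.383 -0.319
0.091 65 x 0.455 0.498 y -0.384 -0.319
0.101 229 x 0.455 0.498 y -0.384 -0.319
0.111 45 x 0.469 0.497 y -0.383 -0.312
0.121 19 x 0.469 0.491 y -0.382 -0.312
top 0
```

Call:
move_arm([
  [[0.003,0,-0.004,0,43],[0.001,0,-0.006,0,43],[0.001,0,-0.006,0,43],[0,0,-0.005,0,43],[0,0,0,0,43]],
])

```text
time_s: 53.55
tcp_pos: [0.5066, -0.3552, 0.0698]
ee_rot: [0.712, -0.033, -0.7, -0.033]
contact_force: [0.5, 1.0, 2.4]
finger_gap: 0.0393
```

```bash
python3 ch.py 44; python3 jar.py 44 .49 -.35 .12
```

```text
t 53.55 tcp [ 0.5066 -0.3552  0.0698] yaw_y -95.39 down [ 0.016 -0.001 -1.   ] gap 0.0393 F [0.5 1.  2.4] j [ 0.15  0.8   0.57  1.77 -0.62  0.75 -0.62]
shift [-0.2307 -0.3532  0.0361] spin -5.39
scene 692
0.011 44 x 0.487 0.52 y -0.374 -0.337
0.021 38 x 0.484 0.521 y -0.374 -0.337
0.031 41 x 0.484 0.52 y -0.373 -0.337
0.041 43 x 0.482 0.518 y -0.374 -0.34
0.051 36 x 0.48 0.511 y -0.373 -0.34
0.061 35 x 0.479 0.5 y -0.372 -0.335
0.071 54 x 0.478 0.496 y -0.379 -0.335
0.081 48 x 0.477 0.507 y -0.387 -0.326
0.091 59 x 0.476 0.516 y -0.387 -0.322
0.101 227 x 0.475 0.52 y -0.387 -0.321
0.111 41 x 0.489 0.518 y -0.387 -0.312
0.121 26 x 0.49 0.511 y -0.386 -0.314
top 0
```

Call:
move_arm([
  [[0.003,0,-0.004,0,43],[0.002,0,-0.006,0,43],[0.001,0,-0.004,0,43],[0.002,0,0,0,43],[0,0,0,0,43]],
])

```text
time_s: 54.15
tcp_pos: [0.5216, -0.3576, 0.0658]
ee_rot: [0.714, -0.034, -0.699, -0.034]
contact_force: [0.1, 1.3, -1.3]
finger_gap: 0.0391
```

```bash
python3 ch.py 45; python3 jar.py 45 .5 -.35 .12
```

```text
t 54.15 tcp [ 0.5216 -0.3576  0.0658] yaw_y -95.47 down [ 0.022 -0.002 -1.   ] gap 0.0391 F [ 0.1  1.3 -1.3] j [ 0.15  0.82  0.57  1.73 -0.63  0.76 -0.63]
shift [-0.2353 -0.354   0.0506] spin -5.47
scene 783
0.011 46 x 0.488 0.518 y -0.374 -0.338
0.021 51 x 0.488 0.523 y -0.374 -0.337
0.031 45 x 0.488 0.525 y -0.374 -0.339
0.041 48 x 0.489 0.519 y -0.374 -0.338
0.051 48 x 0.489 0.52 y -0.375 -0.336
0.061 45 x 0.488 0.515 y -0.374 -0.339
0.071 73 x 0.488 0.516 y -0.386 -0.329
0.081 62 x 0.491 0.522 y -0.389 -0.322
0.091 74 x 0.491 0.532 y -0.389 -0.325
0.101 210 x 0.492 0.535 y -0.389 -0.329
0.111 47 x 0.504 0.529 y -0.389 -0.31
0.121 34 x 0.505 0.528 y -0.39 -0.313
top 0
```

The square jar is upright at about (0.51, -0.355). I'll release and regrip higher.

Call:
move_arm([
  [[0,0,0,0,50],[0,0,0,0,60],[0,0,0,0,60],[-0.008,0,0.005,0,60],[-0.007,0,0.006,0,60],[0,0,0,0,60]],
])

```text
time_s: 54.85
tcp_pos: [0.5082, -0.3565, 0.0808]
ee_rot: [0.713, -0.034, -0.699, -0.034]
contact_force: [-0.3, -1.0, -1.2]
finger_gap: 0.0509
```

```bash
python3 ch.py 46; python3 jar.py 46 .5 -.35 .12; python3 -c "
from h import *
crop('scene',46,180,320,260,420,4,'pics/z46.png')"
```

```text
t 54.85 tcp [ 0.5082 -0.3565  0.0808] yaw_y -95.51 down [ 0.02  -0.002 -1.   ] gap 0.0509 F [-0.3 -1.  -1.2] j [ 0.14  0.79  0.58  1.76 -0.61  0.76 -0.62]
shift [-0.2198 -0.3541  0.0381] spin -5.51
scene 700
0.011 47 x 0.488 0.518 y -0.375 -0.338
0.021 47 x 0.488 0.523 y -0.374 -0.335
0.031 50 x 0.488 0.521 y -0.374 -0.336
0.041 43 x 0.488 0.52 y -0.373 -0.339
0.051 46 x 0.488 0.516 y -0.374 -0.339
0.061 45 x 0.488 0.509 y -0.373 -0.336
0.071 63 x 0.488 0.507 y -0.373 -0.334
0.081 34 x 0.489 0.506 y -0.385 -0.328
0.091 74 x 0.489 0.52 y -0.389 -0.315
0.101 197 x 0.489 0.524 y -0.389 -0.316
0.111 40 x 0.493 0.52 y -0.39 -0.316
0.121 14 x 0.494 0.52 y -0.386 -0.323
top 0
```

View pics/z46.png

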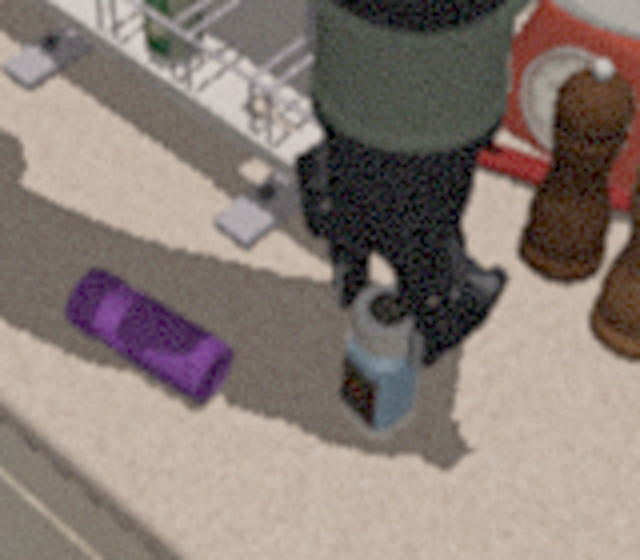

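Call:
move_arm([
  [[0.0015,0,0,0,60],[0,0,0,0,30],[0,0,0,0,30],[0,0,0,0,30],[0,0,0,0,30],[-0.01,0,0,0,30],[-0.03,0,0,0,30],[-0.04,0,0,0,30],[-0.04,0,0,0,30],[-0.022,0,0,0,30],[0,0,0,-4.5,30],[0,0,0,0,30]],
], grip_force=50)

```text
time_s: 56.15
tcp_pos: [0.5056, -0.3558, 0.2283]
ee_rot: [0.713, -0.006, -0.701, -0.005]
contact_force: [1.0, -0.5, -2.0]
finger_gap: 0.0379
```

```bash
python3 ch.py 47; python3 jar.py 47 .5 -.35 .25 .13; python3 -c "
from h import *
go([.604,-.234,.228],-90.9)"
```

```text
t 56.15 tcp [ 0.5056 -0.3558  0.2283] yaw_y -90.91 down [ 0.018 -0.001 -1.   ] gap 0.0379 F [ 1.  -0.5 -2. ] j [ 0.07  0.61  0.7   1.66 -0.46  1.03 -0.67]
shift [-0.0721 -0.3556  0.0099] spin -0.91
scene 814
0.155 60 x 0.484 0.518 y -0.374 -0.339
0.165 64 x 0.485 0.517 y -0.375 -0.337
0.175 67 x 0.485 0.519 y -0.374 -0.336
0.185 66 x 0.484 0.516 y -0.374 -0.34
0.195 69 x 0.485 0.519 y -0.374 -0.337
0.205 76 x 0.485 0.524 y -0.375 -0.337
0.215 70 x 0.485 0.515 y -0.374 -0.339
0.225 67 x 0.485 0.501 y -0.374 -0.336
0.235 77 x 0.485 0.501 y -0.384 -0.324
0.245 198 x 0.485 0.523 y -0.387 -0.321
top 0
t 56.25 tcp [ 0.5054 -0.3558  0.2276] yaw_y -91.12 down [ 0.017 -0.001 -1.   ] gap 0.0382 F [-0.1  0.1 -0.6] j [ 0.07  0.61  0.7   1.66 -0.46  1.03 -0.67]
shift [ 0.0012 -0.1237 -0.0961] spin -0.22
```

View pics/cs47.png

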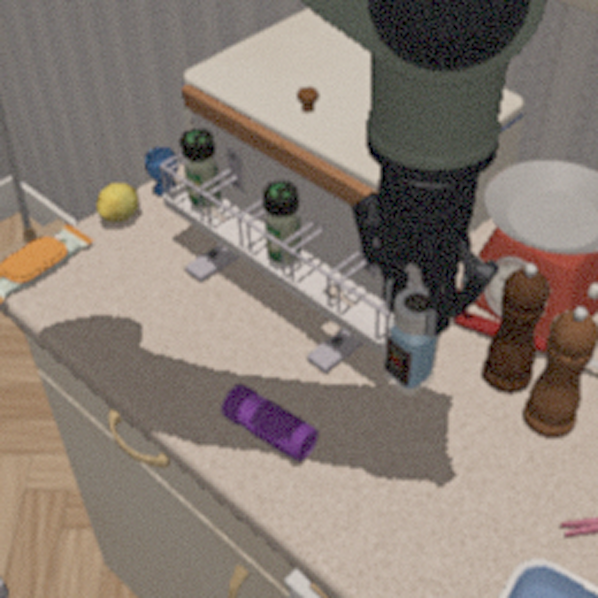

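Call:
move_arm([
  [[0,-0.02,-0.01,0,30],[-0.001,-0.03,-0.02,0,30],[-0.001,-0.03,-0.02,0,30],[-0.001,-0.025,-0.02,0,30],[0,-0.012,-0.015,0,30],[0,-0.004,-0.008,0,30],[0,0,0,0,30],[0,0,0,0,30]],
])

```text
time_s: 57.05
tcp_pos: [0.6005, -0.234, 0.2272]
ee_rot: [0.709, -0.013, -0.705, -0.014]
contact_force: [-1.3, 1.0, -0.5]
finger_gap: 0.0382
```

```bash
python3 ch.py 48; python3 jar.py 48 .58 -.234 .25 .13; python3 -c "
from h import *
go([.604,-.234,.228],-90.9)"
```

```text
t 57.05 tcp [ 0.6005 -0.234   0.2272] yaw_y -92.18 down [ 0.007  0.001 -1.   ] gap 0.0382 F [-1.3  1.  -0.5] j [-0.16  0.66  0.71  1.58 -0.48  1.07 -0.93]
shift [-0.0733 -0.2301  0.1089] spin -2.18
scene 1058
0.135 43 x 0.573 0.633 y -0.274 -0.205
0.145 37 x 0.582 0.633 y -0.272 -0.219
0.155 94 x 0.578 0.634 y -0.274 -0.214
0.165 98 x 0.578 0.632 y -0.273 -0.214
0.175 93 x 0.578 0.633 y -0.272 -0.215
0.185 70 x 0.578 0.633 y -0.274 -0.216
0.195 89 x 0.579 0.632 y -0.274 -0.216
0.205 106 x 0.578 0.624 y -0.274 -0.215
0.215 123 x 0.579 0.634 y -0.274 -0.218
0.225 58 x 0.579 0.628 y -0.266 -0.215
0.235 79 x 0.58 0.599 y -0.264 -0.201
0.245 168 x 0.58 0.616 y -0.266 -0.201
top 0
t 57.15 tcp [ 0.6005 -0.2343  0.2275] yaw_y -92.21 down [ 0.007  0.001 -1.   ] gap 0.0384 F [-1.6  0.1 -1.7] j [-0.16  0.66  0.71  1.58 -0.48  1.07 -0.93]
shift [-0.0005 -0.0004 -0.0035] spin -1.31
```

View pics/cs48.png

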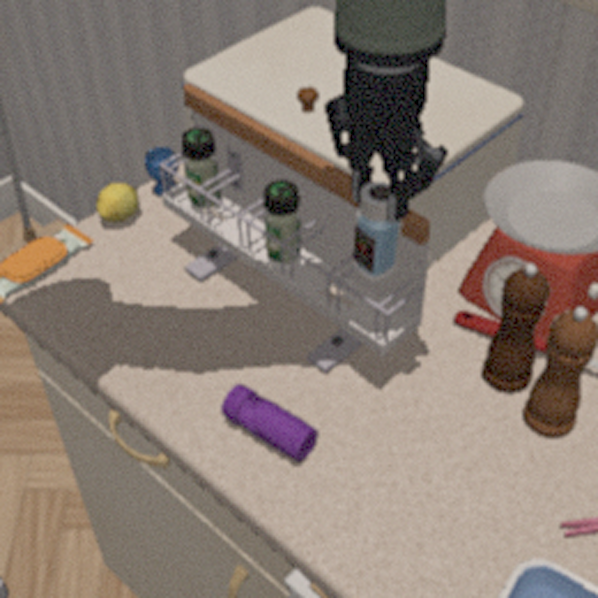

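Call:
move_arm([
  [[0,0,-0.004,-1.3,30],[0.01,0,-0.001,0,30],[0.015,0,0,0,30],[0.015,0,0,0,30],[0.015,0,0,0,30],[0.01,0,0,0,30],[0.003,0,0,0,30],[0,0,0,0,30]],
])

```text
time_s: 57.95
tcp_pos: [0.6016, -0.2398, 0.1577]
ee_rot: [0.709, -0.006, -0.705, -0.007]
contact_force: [-0.8, -0.1, -0.3]
finger_gap: 0.038
```

```bash
python3 ch.py 49; python3 -c "
from h import *
go([.604,-.234,.15],-90.9)
crop('scene',49,140,240,300,400,6,'pics/z49.png',.5)"; python3 jar.py 49 .58 -.234 .16 .06
```

```text
t 57.95 tcp [ 0.6016 -0.2398  0.1577] yaw_y -91.05 down [ 0.005  0.001 -1.   ] gap 0.038 F [-0.8 -0.1 -0.3] j [-0.11  0.74  0.65  1.63 -0.53  0.95 -0.86]
shift [-0.1426 -0.2379  0.1053] spin -1.05
t 58.05 tcp [ 0.6018 -0.2398  0.1583] yaw_y -91.04 down [ 0.005  0.    -1.   ] gap 0.0384 F [-0.2  0.3 -0.5] j [-0.11  0.74  0.65  1.63 -0.53  0.95 -0.86]
shift [ 0.0084 -0.0058 -0.0021] spin -0.14
scene 992
0.065 188 x 0.568 0.634 y -0.274 -0.194
0.075 100 x 0.567 0.633 y -0.274 -0.195
0.085 114 x 0.567 0.633 y -0.274 -0.196
0.095 69 x 0.571 0.634 y -0.274 -0.203
0.105 73 x 0.572 0.636 y -0.274 -0.203
0.115 43 x 0.573 0.632 y -0.274 -0.202
0.125 175 x 0.572 0.633 y -0.274 -0.198
0.135 85 x 0.58 0.632 y -0.274 -0.204
0.145 74 x 0.579 0.632 y -0.272 -0.22
0.155 71 x 0.58 0.631 y -0.274 -0.207
top 0
```

View pics/z49.png

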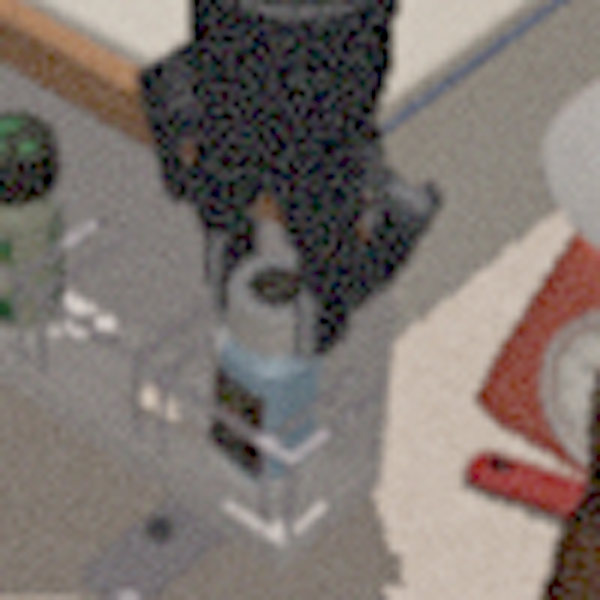

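The jar is in the place but has drifted 6 mm towards the end wire. I'll centre it before setting it down.

Call:
move_arm([
  [[0,-0.005,-0.0015,0,30],[0,-0.001,0,0,30],[0.004,0,0,0,30],[0.003,0,0,0,30],[0,0,0,0,30]],
])

```text
time_s: 58.55
tcp_pos: [0.6044, -0.2334, 0.1526]
ee_rot: [0.71, -0.006, -0.704, -0.006]
contact_force: [-2.6, 0.2, -2.8]
finger_gap: 0.038
```

```bash
python3 -c "
from h import *
go([.604,-.234,.15],-90.9)"
```

```text
t 58.55 tcp [ 0.6044 -0.2334  0.1526] yaw_y -91.01 down [ 0.008 -0.001 -1.   ] gap 0.038 F [-2.6  0.2 -2.8] j [-0.12  0.74  0.65  1.64 -0.53  0.94 -0.87]
shift [0.0026 0.0006 0.0005] spin -0.11
```

Call:
move_arm([
  [[0.002,0,0,0,30],[0.0015,0,0,0,30]],
])

```text
time_s: 58.75
tcp_pos: [0.6042, -0.2336, 0.1489]
ee_rot: [0.71, -0.006, -0.704, -0.006]
contact_force: [-1.4, -0.2, -0.1]
finger_gap: 0.0382
```

```bash
python3 -c "
from h import *
go([.604,-.234,.15],-90.9)"
```

```text
t 58.75 tcp [ 0.6042 -0.2336  0.1489] yaw_y -91.02 down [ 0.007 -0.001 -1.   ] gap 0.0382 F [-1.4 -0.2 -0.1] j [-0.12  0.74  0.65  1.64 -0.53  0.93 -0.87]
shift [-0.0011  0.0004  0.0002] spin -0.12
```

Call:
move_arm([
  [[0.001,0,0,0,30],[0,0,0,0,30]],
])

```text
time_s: 58.95
tcp_pos: [0.604, -0.2337, 0.1475]
ee_rot: [0.71, -0.006, -0.705, -0.006]
contact_force: [-2.5, 0.0, -0.3]
finger_gap: 0.0377
```

```bash
python3 -c "
from h import *
go([.604,-.234,.15],-90.9)"
```

```text
t 58.95 tcp [ 0.604  -0.2337  0.1475] yaw_y -91.03 down [ 0.007 -0.    -1.   ] gap 0.0377 F [-2.5  0.  -0.3] j [-0.12  0.75  0.64  1.64 -0.54  0.93 -0.87]
shift [-0.0025  0.0003 -0.    ] spin -0.13
```

Call:
move_arm([
  [[0,0,0,0,48],[0,0,0,0,56],[0,0,0,0,58],[0,0,0,0,58],[-0.01,0,0,0,58],[-0.03,0,0,0,58],[-0.04,0,0,0,58],[-0.03,0,0.03,0,58],[0,0,0.04,0,58],[0,0,0.04,0,58],[0,-0.03,0.04,0,58],[0,0,0,0,58]],
])

```text
time_s: 60.15
tcp_pos: [0.45, -0.201, 0.2643]
ee_rot: [0.711, -0.006, -0.703, -0.007]
contact_force: [1.4, -0.4, -0.1]
finger_gap: 0.0493
```

```bash
python3 ch.py 50; python3 -c "
from h import *
crop('scene',50,120,240,230,390,4.5,'pics/z50.png',.5)"; python3 jar.py 50 .61 -.234 .19 .135
```

```text
t 60.15 tcp [ 0.45   -0.201   0.2643] yaw_y -91.06 down [ 0.012  0.    -1.   ] gap 0.0493 F [ 1.4 -0.4 -0.1] j [-0.33  0.36  0.82  1.94 -0.32  0.97 -0.95]
shift [-0.0351 -0.2019 -0.0467] spin -1.06
scene 608
0.14 115 x 0.581 0.635 y -0.274 -0.194
0.15 87 x 0.582 0.634 y -0.273 -0.194
0.16 130 x 0.582 0.633 y -0.274 -0.194
0.17 228 x 0.582 0.633 y -0.272 -0.196
0.18 41 x 0.627 0.636 y -0.274 -0.196
0.19 7 x 0.621 0.633 y -0.274 -0.225
top 314
0.14 29 x 0.583 0.621 y -0.253 -0.215
0.15 10 x 0.584 0.605 y -0.25 -0.215
0.16 12 x 0.583 0.62 y -0.252 -0.214
0.17 183 x 0.584 0.62 y -0.252 -0.217
0.18 71 x 0.642 0.665 y -0.212 -0.195
0.19 9 x 0.642 0.664 y -0.207 -0.198
```

View pics/z50.png

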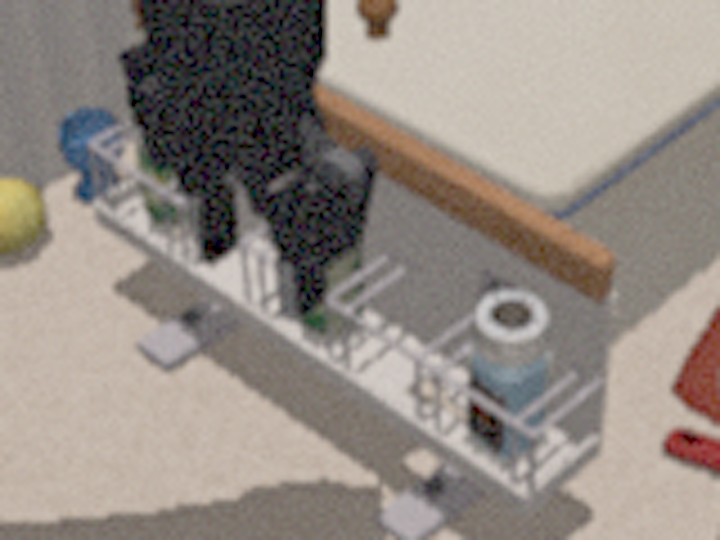

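View pics/cs50.png

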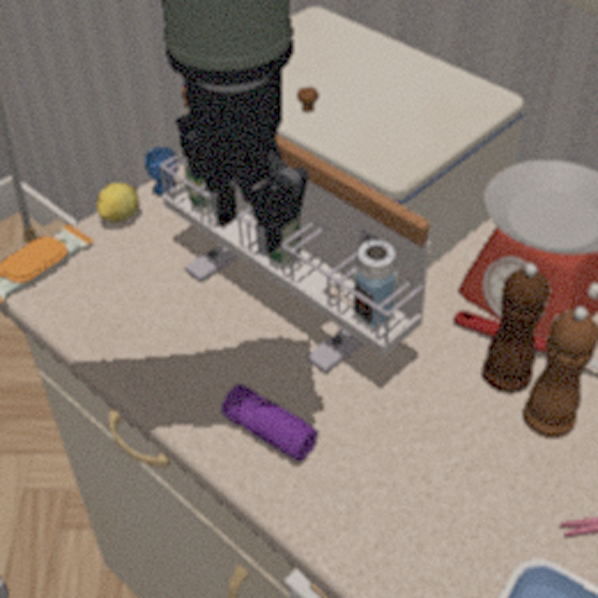

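View pics/ct50.png

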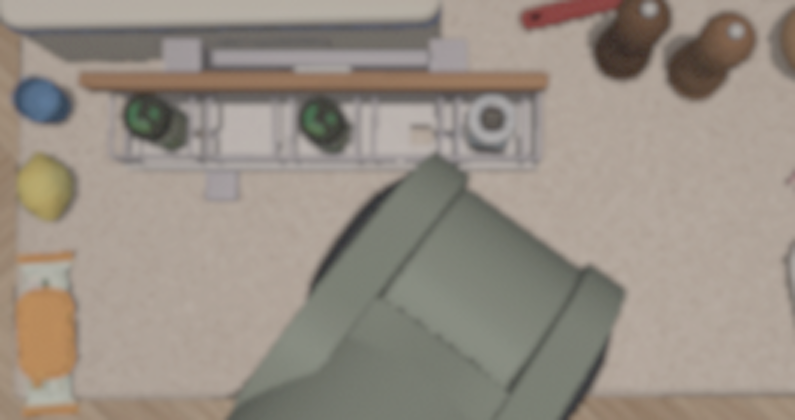

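All three jars stand on the shelf. Final check: jar tilt from the profiles, jar top heights, shelf pose and mill positions.

```bash
python3 rail.py 51 .219
python3 - <<'E'
from h import *
W=cloud("top",np.load("pics/top51.npy"));Ws=cloud("scene",np.load("pics/scene51.npy"))
for nm,y in(("L",.0545),("M",-.09),("R",-.234)):
    q=W[(abs(W[...,0]-.605)<.023)&(abs(W[...,1]-y)<.03)&(W[...,2]>.16)&(W[...,2]<.185)]
    (c,r)=cv2.minEnclosingCircle((q[:,:2]*1000).astype(np.float32))
    A=np.c_[q[:,:2]-q[:,:2].mean(0),np.ones(len(q))];k=np.linalg.lstsq(A,q[:,2],rcond=None)[0]
    print(nm,len(q),"cap c",np.round(c,1),"r",round(r,1),"z med",np.median(q[:,2]).round(4),"plane slope",k[:2].round(3))
    b=Ws[(abs(Ws[...,0]-.6)<.03)&(abs(Ws[...,1]-y)<.024)&(Ws[...,2]>.13)&(Ws[...,2]<.165)]
    for z in(.135,.145,.155):
        s=b[abs(b[:,2]-z)<.006]
        s=s[s[:,0]<.61]
        if len(s)>5: print("   z",z,"x",np.percentile(s[:,0],5).round(4),"y",np.percentile(s[:,1],[3,97]).round(4))
for nm,r0,r1,c0,c1 in(("m1",132,168,370,402),("m2",140,176,395,430)):
    for t in("0","51"):
        S=cloud("top",np.load(f"pics/top{t}.npy"))[r0:r1,c0:c1];q=S[(S[...,2]>.1)&(S[...,2]<.2)];print(nm,q.mean(0).round(4))
E
```

```text
t 60.25 tcp [ 0.4544 -0.2034  0.2653] yaw_y -91.02 down [ 0.016 -0.003 -1.   ] gap 0.0497 F [0.6 0.8 0.1] j [-0.33  0.36  0.82  1.93 -0.32  0.97 -0.94]
shift [ 0.0459 -0.1157 -0.1529] spin 89.88
top 220 y -0.2751 -0.2021 x 0.6234 ztop [0.2175 0.22   0.2212]
top 337 y -0.0199 0.0956 x 0.6278 ztop [0.2174 0.22   0.2209]
top slope [0.0154 0.6274]
scene 339 y -0.2756 -0.2 x 0.6213 ztop [0.2112 0.2187 0.2193]
scene 27 y 0.0839 0.0955 x 0.625 ztop [0.2093 0.2178 0.2186]
scene slope [0.0137 0.6246]
L 220 cap c [607.9  54.1] r 20.6 z med 0.1725 plane slope [0.062 0.075]
   z 0.135 x 0.5875 y [0.0487 0.0671]
   z 0.145 x 0.5888 y [0.0455 0.0649]
   z 0.155 x 0.5882 y [0.0373 0.0697]
M 216 cap c [603.3 -92.2] r 20.7 z med 0.1728 plane slope [0.055 0.062]
   z 0.135 x 0.5954 y [-0.1095 -0.1052]
R 194 cap c [ 601.8 -234.6] r 19.5 z med 0.1681 plane slope [ 0.038 -0.007]
   z 0.135 x 0.5824 y [-0.2518 -0.2163]
   z 0.145 x 0.5828 y [-0.251 -0.217]
   z 0.155 x 0.583 y [-0.251 -0.218]
m1 [ 0.6874 -0.3628  0.1489]
m1 [ 0.6875 -0.3634  0.1489]
m2 [ 0.6702 -0.426   0.1487]
m2 [ 0.6707 -0.4251  0.1489]
```

```bash
python3 -c "
from plant import ctrl
print(ctrl.finish_job())"
```

```text
the job is handed in; nothing more can be done
None
```

The shelf is hung in the upper slots, all three jars stand on it cap up, and I handed the job in at about 60 s. No verdict was reported.

**What I did**
- I slid the shelf 28 mm off the studs, lifted it free and hooked it into the upper slots. I then pressed it down until it stopped, with about 51 N at the end.
- Three jars were present: two round with black caps and one square with a white cap. I gripped each by its cap end, let it swing base-down in slackened fingers, squared it up on the table and regripped it higher. They went into the left, middle and right places.
- The mills moved by less than 1 mm between the first and last pictures, and I did not touch the purple look-alike.

**Setbacks**
- The second round jar slipped out of the fingers once and fell back towards the front edge. I picked it up again and stood it.
- The square jar was knocked against the purple one during the run, so I carried it clear before standing it.

**Last checks**
- **Shelf:** the rail is 52 mm above where it started (53 mm nominal) and level.
- **Jars:** cap tops are at the expected heights. The round jars' cap centres were 1 to 3 mm from where I set them down, which points to only a small tilt.

**Not confirmed or disagreeing**
- I could not see the roller catch behind the panel. I take it as sprung out because the shelf sits at its home height.
- The rail reads about 2 mm further forward than just after hanging, a lean of about 0.02 rad.
- Flat fits to the round caps gave slopes of 0.08 to 0.10 rad. I put that down to cap shape and camera noise, since the cap centres do not agree with it. Even if real, it is within the 0.15 rad limit.

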